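# Hang a mallet head-down and clamp it upright in the bench vice

## Robot

A 6-joint arm with a two-finger parallel gripper is mounted at the origin on the work surface. World frame = base frame: x ahead of the robot, y to its left, z up, the work surface at z = 0. Lengths are in mm, angles in degrees, forces in N, time in s.
With the tool pointing down it reaches from about 350 to 775 mm from the base axis. Payload 7.3 kg.
Tool frame: the origin (TCP) lies at the very end of the fingers, on their centre line; the grasp point (between the pads) lies 19 mm behind it (bot.grip_point_offset is the distance from the TCP to the grasp point, in mm); z points along the fingers, y is the direction in which the jaws open and shut (so a half turn about z gives the same grasp; the last joint's range is limited). The gripper opens to 92 mm and grips with 3 to 60 N. Pads are 19 mm wide; open, the fingers measure 130 mm over their backs; the gripper's body (75 mm by 190 mm) begins 47 mm behind the grasp point.
Start: joints at [65.088, 19.595, 87.324, -0, 73.075, -8.365], TCP at [149.506, 503.282, 226.741] pointing down, gripper open.
Joint ranges: [-145.02, 145.02], [-44.19, 115.74], [2.07, 154.8], [-57.11, 237.11], [16.16, 152.29], [-177.93, 177.93]. Speed limits (degrees/s): [147.25, 147.25, 180, 180, 180, 180].

## Interface

Orientations are given as [roll, pitch, yaw] about the fixed x, y, z axes, in that order (R = Rz(yaw) Ry(pitch) Rx(roll)).
In Python, from station import bot gives the robot as it stands. The module is installed in compiled form; this text tells all that it offers.
- The arm moves only by the tool apply_moves, never from a script. Its argument "moves" is a list of rows, each a list of 6 numbers: the shift along the tool's x, y, z in m, then the turn, a rotation vector about the tool's x, y, z in rad. A call has 1 to 5 rows; each row is the pose to reach, as a shift and turn from the pose commanded when the call began, along the tool's axes at that moment; what a row does not reach only later rows make up. A row lasts 1/10 s, in which the tool goes at most 50 mm and 8.59 degrees, less where a joint would pass 70% of its speed; a pose out of reach is approached as far as the arm can. A call with a gripper value outside its range is refused whole. "hand" is the opening, from 0 (shut) to 1 (fully open), set as the call begins (left out, the last holds). The fingers move at their own pace and stop on an object; the grip force is fixed at half the most. Time passes only in rows, so rows that repeat a pose let the fingers close. It gives the time, the measured TCP pose, the force and the opening at its end, in the units of the state.
- bot.state(): the state, without advancing time (a new reading comes with each control period).
- bot.capture(name): name is "side" or "top" or "wrist"; returns a dict with "img" (420x560x3 uint8, red, green, blue), "camera_matrix" (3x3 intrinsics, pixels), "T" (4x4, takes a point from camera to world coordinates). Camera axes: x right, y down, z forward; pixel columns grow to the right and rows downward; lengths in mm; the calibration is good to about 2 mm. The wrist camera is an equidistant fisheye: a pixel r from the principal point sees the ray r / f radians off the axis. A picture is of the moment at which its call begins. There is no depth.
- bot.hand_in(): hands the job in, once; it reports no verdict.
Trained networks look in the newest picture that a camera, given by its name, has taken for a name from the list of things; names that differ only in an ending like _2 or _b are one class to them, and where a whole thing is asked for, a point or a joint stands for the part that bears it (a point fixed in the world has none). Each returns a list of dicts, best first, with "p" (0 to 1); they miss things now and then, are a little off and sometimes report something else, mostly with a low value. They report only what shows in the picture. A call takes as long as a camera call. They do not tell look-alikes from the thing itself.
- bot.boxes_of(camera, name): "extent" ([left, top, right, bottom] in pixels, round what is visible of it).
- bot.spot_point(camera, name): "position" ([column, row] in pixels: a listed point, or the origin of a listed thing).
The state is a dict: "clock": time; "qpos": joint angles; "joint_vel": joint speeds; "tau": joint torques, N m; "ee_pos": TCP position; "tcp_rot": TCP orientation; "force": force on the tool from outside, world axes, zero at the start; "moment": the same for the moment, N m; "grip_width": finger opening in mm.
Only numpy, scipy, OpenCV 4.12 (cv2) and the standard library are available. Lean on these libraries where they do the work, as an engineer would, in place of code of your own. Each camera call takes 0.05 s, during which the arm holds its last target.

## Task

The mallet's handle is to be scraped, so clamp the mallet upright in the bench vice: slide the vice jaw wide open by its upright wooden post, lift the mallet by the end of its handle, loosen your grip until the head swings down and the mallet hangs straight, and tighten again. Without dropping it, set it down, head down and handle up, flat on the vice bed between the jaws with its two flat cheeks facing them, let go, and push the jaw fully shut on the head. Leave the other things on the bench where they are.

Things in the scene. Friction and masses are not known exactly. Their poses are not given: they have to be found in the camera images.
- mallet_handle (a point): Grip point of the wooden mallet, which lies flat: on the handle's axis, 35 mm short of its free end, 27.5 mm above the bench. x runs along the handle to the free end, y is the head's long (striking) direction, z the thickness, up as it lies. The handle is 30 mm wide (y), 18 mm thick (z) and stands 140 mm out of the head. Pinch it across its width (fingers closing along y).
- mallet_head (a point): Centre of the mallet's head, 135 mm from mallet_handle along -x; same axes. The head is 60 mm along the handle (x), 100 mm in the striking direction (y), 55 mm thick (z). Its cheeks, the faces towards +z and -z, go against the vice jaws. Standing head down, this point is 30 mm above what it stands on.
- vice_seat (a point): On the low bench-top vice (fixed): point on the bed's top (20 mm above the bench) at the foot of the fixed jaw's face, half-way along the 120 mm wide jaws. x: level, from the moving jaw to the fixed jaw; y along the jaws; z up. Jaws rise 55 mm above the bed. The fixed jaw fills x 0 to 42 mm; the open bed is on the -x side, the moving jaw's face at x = -vice_jaw.
- vice_jaw (a joint): Opening of the vice in m: the gap between the two jaw faces, 0 shut to 0.13 fully open. The jaw slides along the vice's x axis, stays where it is left and takes about 4 N to move.
- vice_post (a point): Grip point on the moving jaw: on the axis of its upright round wooden post, 22 mm thick, 22 mm below its top, 88 mm above the bench. The post stands 70 mm to the -x side of the moving jaw's face, bare from 44 to 110 mm above the bench. Pinch it from above along the vice's y and slide it along x. Axes as vice_seat.
- mallet: The whole loose mallet: T-shaped, 200 mm long, about 350 g; origin in its underside as it lies, 65 mm from mallet_handle towards the head; same axes. Centre of mass about 110 mm from mallet_handle. Pinched there at 10 N it swings down in a second but may stop 20 degrees off plumb; easing on towards 4 N lets it settle (it may slip 15 mm). At 3 N it slides out; 40 N holds it.
- vice: The whole vice with its jaw, 300 mm long (x) and 130 mm wide (y); origin on the bench, 80 mm on the -x side of vice_seat.
- chisel: Bystander: chisel 210 mm long lying on the bench between vice and mallet. Origin under its middle, x along it.
- sanding_block: Bystander: cork sanding block 100 x 62 x 34 mm, origin under its middle.
- try_square: Bystander: try square, wooden stock 120 mm and steel blade 160 mm, lying flat; origin under the stock's middle.
- plane: Bystander: wooden bench plane 200 x 55 mm, 90 mm tall, origin under its middle.
Mind the look-alikes: they are no part of the job. Leave any pink look-alike of the mallet alone.

How it is judged:
By the outcome, as a careful person would: the job done as asked, in the order asked, and still so for the second after the job is handed in, with the robot touching nothing.
It also fails if it takes over 72 s, if anything falls off the work surface, if the arm or the gripper's body presses on something with over 40 N, if the wrist force passes 120 N, or if a joint passes its speed limit or range.

## Working session

There is one attempt and no reset: what is moved stays moved. The work goes in short steps, Python scripts to look and compute and a tool call to move; the robot and the scene stay as the last step left them, time stands still between calls to the robot, and variables do not carry over. Pictures are saved under pics/ and viewed, and the job is handed in when it is done.

Besides the shell and the picture viewer there is one more tool, called after "Call:" as name(argument=value, ...) on one line, values as JSON. apply_moves: Moves the arm, as the interface text tells. Its arguments: {"type":"object","properties":{"moves":{"type":"array","items":{"type":"array","items":{"type":"number"}}},"hand":{"type":"number"}},"required":["moves"]}

```bash
mkdir -p pics; cat > h.py <<'E'
import numpy as np, cv2
from station import bot
from scipy.spatial.transform import Rotation as R
def snap(cam,fn,scale=1):
    c=bot.capture(cam); cv2.imwrite('pics/'+fn,c['img'][:,:,::-1]); return c
def ray(c,px,cam):
    K=np.array(c['camera_matrix']);T=np.array(c['T'])
    u=(px[0]-K[0,2])/K[0,0]; v=(px[1]-K[1,2])/K[1,1]
    if cam=='wrist':
        r=np.hypot(u,v); d=np.array([np.sin(r)*u/max(r,1e-9),np.sin(r)*v/max(r,1e-9),np.cos(r)])
    else: d=np.array([u,v,1.])
    return T[:3,3],T[:3,:3]@d
def at_z(c,px,z,cam):
    o,d=ray(c,px,cam); return o+d*(z-o[2])/d[2]
def proj(c,p,cam='side'):
    K=np.array(c['camera_matrix']);T=np.array(c['T'])
    q=T[:3,:3].T@(np.array(p)-T[:3,3])
    if cam=='wrist':
        r=np.hypot(q[0],q[1]); th=np.arctan2(r,q[2]); return np.array([K[0,2]+K[0,0]*th*q[0]/r,K[1,2]+K[1,1]*th*q[1]/r])
    return np.array([K[0,2]+K[0,0]*q[0]/q[2],K[1,2]+K[1,1]*q[1]/q[2]])
E
cat > a.py <<'E'
from h import *
s=bot.state(); print(s)
for cam in ['side','top','wrist']:
    c=snap(cam,cam+'0.png'); print(cam,c['camera_matrix'],np.round(c['T'],3).tolist())
    for n,z in [('mallet_handle',27.5),('mallet_head',27.5),('vice_seat',20),('vice_post',88),('vice',0),('mallet',0),('chisel',0),('sanding_block',0),('try_square',0),('plane',0)]:
        for r in bot.spot_point(cam,n)[:3]:
            print(n,round(r['p'],2),np.round(r['position'],1),np.round(at_z(c,r['position'],z,cam),1))
E
python3 a.py
```

```text
{'clock': 0.0, 'qpos': array([ 6.50857990e+01,  1.96372316e+01,  8.73776695e+01,  4.24527984e-04,
        7.30755959e+01, -8.36435531e+00]), 'joint_vel': array([ 0.01948721, -0.04586055,  0.05134668, -0.01753622, -0.0105871 ,
       -0.00236983]), 'tau': array([-2.66016259e-04, -4.31237733e+01, -2.44220299e+01,  7.19393953e-02,
        5.58361982e-02, -1.01184066e-04]), 'ee_pos': array([149.33806102, 502.87839133, 226.03509709]), 'tcp_rot': array([-1.79910525e+02, -1.35660063e-02,  1.63450020e+02]), 'force': array([ 0.87091156, -0.62638324,  1.4116775 ]), 'moment': array([-0.01637125,  0.05781156, -0.02007358]), 'grip_width': 91.72132091631873}
side [[424.18680795   0.         286.67102926]
 [  0.         424.18680795 211.27014585]
 [  0.           0.           1.        ]] [[0.769, -0.323, 0.551, -122.145], [-0.639, -0.372, 0.673, -793.876], [-0.012, -0.87, -0.492, 667.939], [0.0, 0.0, 0.0, 1.0]]
mallet_handle 0.82 [275.9 198.9] [620.7 167.3  27.5]
mallet_handle 0.74 [172.4 226.5] [287.2 230.   27.5]
mallet_handle 0.6 [135.6 206.2] [255.  419.7  27.5]
mallet_head 0.8 [238.3 190.4] [
[... 1277 characters left out ...]
 88. ]
vice 0.82 [362. 197.] [ 582.2 -253.2    0. ]
mallet 0.96 [227.6 287.8] [317.2 161.6   0. ]
mallet 0.92 [208.1 197.7] [592.3 219.7   0. ]
mallet 0.72 [140.  292.1] [311.3 420.5   0. ]
sanding_block 0.87 [275.6 148.7] [744.6   8.   -0. ]
sanding_block 0.52 [429.2 239.2] [ 446.4 -447.6    0. ]
try_square 0.93 [426.6 236.6] [ 454.5 -440.4    0. ]
wrist [[325.1922621    0.         278.04313881]
 [  0.         325.1922621  209.08907353]
 [  0.           0.           1.        ]] [[0.284, 0.919, 0.274, 74.595], [0.959, -0.272, -0.082, 525.91], [-0.001, 0.286, -0.958, 384.6], [0.0, 0.0, 0.0, 1.0]]
mallet_head 0.56 [273.7 350.6] [376.3 429.8  27.5]
mallet 0.73 [251.6 302.3] [304.3 419.1   0. ]
```

View pics/side0.png

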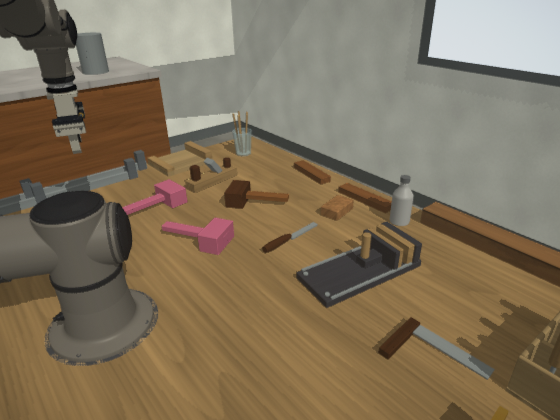

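View pics/top0.png

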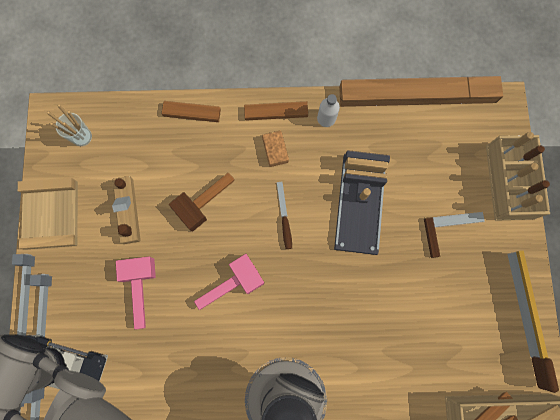

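View pics/wrist0.png

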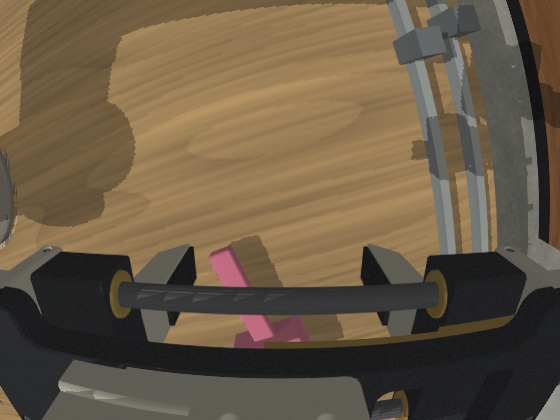

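```bash
python3 - <<'E'
import cv2
a=cv2.imread('pics/top0.png'); b=cv2.imread('pics/side0.png')
cv2.imwrite('pics/z1.png',cv2.resize(a[140:265,320:400],None,fx=4.8,fy=4.8,interpolation=3))
cv2.imwrite('pics/z2.png',cv2.resize(a[160:245,150:250],None,fx=7,fy=7,interpolation=3))
cv2.imwrite('pics/z3.png',cv2.resize(b[210:310,285:435],None,fx=5,fy=5,interpolation=3))
E
```

```text
(no output)
```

View pics/z1.png

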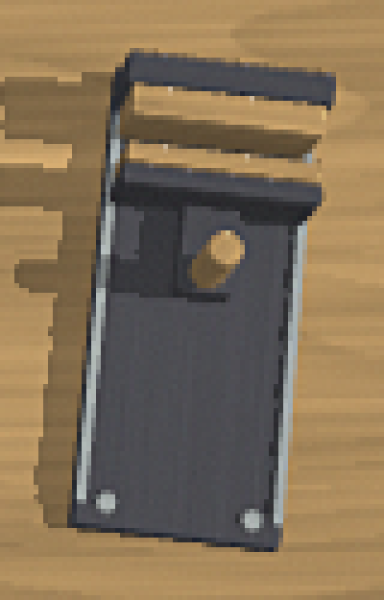

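View pics/z2.png

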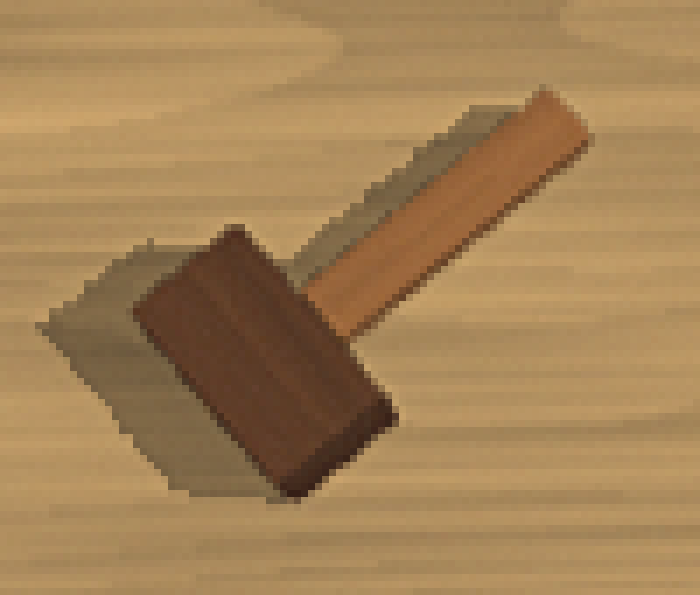

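View pics/z3.png

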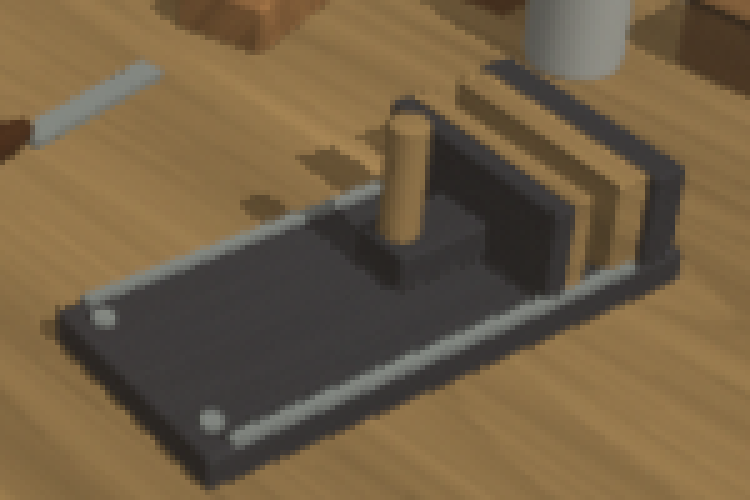

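```bash
cat > b.py <<'E'
from h import *
c=bot.capture('top')
f=lambda u,v,z:np.round(at_z(c,(320+u/4.8-0.4,140+v/4.8-0.4),z,'top'),1)
for n,u,v,z in [('nl',75,515,20),('nr',279,536,20),('fjbl',132,52,75),('fjbr',336,75,75),('fjfl',128,113,75),('fjfr',324,136,75),('mjfl',128,141,75),('mjfr',322,165,75),('post',228,243,110)]:print(n,f(u,v,z))
g=lambda u,v,z:np.round(at_z(c,(150+u/7-.4,160+v/7-.4),z,'top'),1)
print('mallet')
for n,u,v,z in [('tipL',545,88,36.5),('tipR',593,138,36.5),('rootL',303,292,36.5),('rootR',350,338,36.5),('hl',135,310,55),('ht',238,228,55),('hr',395,403,55),('hb',283,485,55)]:print(n,g(u,v,z))
s=bot.capture('side')
def tri(p,q):
    o1,d1=ray(c,p,'top');o2,d2=ray(s,q,'side')
    A=np.array([d1,-d2]).T; t=np.linalg.lstsq(A,o2-o1,rcond=None)[0]
    a,b=o1+d1*t[0],o2+d2*t[1]; return np.round((a+b)/2,1),np.round(np.linalg.norm(a-b),1)
print('post top',tri((320+228/4.8-.4,140+243/4.8-.4),(285+409/5-.4,210+116/5-.4)))
print('post',tri((363.8,193.6),(367.5,241.8)))
print('seat',tri((365.2,171.6),(392.3,251.6)))
print(bot.state()['clock'])
E
python3 b.py
```

```text
nl [ 428.  -160.3   20. ]
nr [ 411.7 -285.4   20. ]
fjbl [ 708.1 -203.2   75. ]
fjbr [ 689.9 -328.3   75. ]
fjfl [ 668.9 -198.5   75. ]
fjfr [ 651. -318.   75.]
mjfl [ 651.  -197.5   75. ]
mjfr [ 632.6 -315.4   75. ]
post [ 576.5 -247.4  110. ]
mallet
tipL [661.6 156.2  36.5]
tipR [638.7 135.7  36.5]
rootL [573.9 260.2  36.5]
rootR [553.2 240.1  36.5]
hl [563.7 327.9  55. ]
ht [598.1 284.9  55. ]
hr [521.  218.3  55. ]
hb [487.4 264.9  55. ]
post top (array([ 575. , -246.1,  115.6]), np.float64(0.5))
post (array([ 576.1, -245.2,   87.1]), np.float64(9.5))
seat (array([ 657.4, -264.9,   31.4]), np.float64(8.9))
1.75
```

```bash
cat > d.py <<'E'
# usage: d.py x y z yaw : tool-frame delta from measured pose
import sys
from h import *
s=bot.state(); Rm=R.from_euler('xyz',s['tcp_rot'],degrees=True)
t=np.array(list(map(float,sys.argv[1:4]))); Rt=R.from_euler('xyz',[180,0,float(sys.argv[4])],degrees=True)
print('shift m',np.round(Rm.inv().apply(t-s['ee_pos'])/1000,4),'dist',np.linalg.norm(t-s['ee_pos']).round(),'rot',np.round((Rm.inv()*Rt).as_rotvec(),4),'t',s['clock'])
E
python3 d.py 370 250 225 171.8; python3 d.py 520 -245 225 171.8
```

```text
shift m [-0.2835 -0.18    0.0017] dist 336.0 rot [ 1.000e-04  0.000e+00 -1.457e-01] t 1.75
shift m [-0.5682 -0.6118  0.0017] dist 835.0 rot [ 1.000e-04  0.000e+00 -1.457e-01] t 1.75
```

Call:
apply_moves(moves=[[-0.03,-0.019,0,0,0,-0.03],[-0.07,-0.044,0,0,0,-0.06],[-0.11,-0.07,0,0,0,-0.09],[-0.15,-0.095,0,0,0,-0.12],[-0.19,-0.12,0,0,0,-0.1457]], hand=1)

```text
clock: 2.25
ee_pos: [298.4, 332.7, 226.9]
tcp_rot: [180.0, 0.0, 171.9]
force: [0.6, 0.9, -0.2]
grip_width: 92.2
```

```bash
python3 d.py 370 250 225 171.8; python3 d.py 520 -245 225 171.8
```

```text
shift m [-0.0826 -0.0718  0.0019] dist 109.0 rot [0.0006 0.0005 0.0017] t 2.25
shift m [-0.3008 -0.5407  0.0018] dist 619.0 rot [0.0006 0.0005 0.0017] t 2.25
```

Call:
apply_moves(moves=[[-0.03,-0.038,0,0,0,0],[-0.06,-0.076,0,0,0,0],[-0.085,-0.118,0,0,0,0],[-0.11,-0.16,0,0,0,0],[-0.135,-0.203,0,0,0,0]])

```text
clock: 2.75
ee_pos: [402.6, 112.1, 227.0]
tcp_rot: [180.0, 0.0, 171.8]
force: [1.5, 0.9, 0.0]
grip_width: 92.0
```

Call:
apply_moves(moves=[[-0.022,-0.044,0,0,0,0],[-0.044,-0.088,0,0,0,0],[-0.066,-0.132,0,0,0,0],[-0.088,-0.176,0,0,0,0],[-0.11,-0.22,0,0,0,0]])

```text
clock: 3.25
ee_pos: [479.9, -121.6, 226.9]
tcp_rot: [180.0, 0.0, 171.8]
force: [0.7, -0.5, -0.3]
grip_width: 91.7
```

```bash
python3 d.py 576 -246 200 171.8
```

```text
shift m [-0.1129 -0.1094  0.0269] dist 159.0 rot [ 0.0001  0.0006 -0.0004] t 3.25
```

Call:
apply_moves(moves=[[-0.028,-0.027,0,0,0,0],[-0.056,-0.054,0,0,0,0],[-0.084,-0.082,0.01,0,0,0],[-0.113,-0.109,0.02,0,0,0],[-0.113,-0.109,0.027,0,0,0]])

```text
clock: 3.75
ee_pos: [577.3, -247.1, 197.4]
tcp_rot: [-180.0, -0.0, 171.6]
force: [0.1, -0.0, -0.4]
grip_width: 91.5
```

```bash
cat > w.py <<'E'
from h import *
import sys
c=snap('wrist',sys.argv[1]); 
for n,z in [('vice_seat',20),('vice_post',88)]:
    for r in bot.spot_point('wrist',n)[:2]:
        print(n,round(r['p'],2),np.round(r['position'],1),np.round(at_z(c,r['position'],z,'wrist'),1))
print(bot.state()['ee_pos'])
E
python3 w.py w1.png
```

```text
vice_seat 0.68 [278.2 258.7] [ 657.2 -258.4   20. ]
vice_seat 0.38 [ 94.5 112.1] [ 455.3 -439.4   20. ]
vice_post 0.83 [278.5 205.7] [ 576.  -246.2   88. ]
[ 575.28317652 -242.91032253  198.83965951]
```

View pics/w1.png

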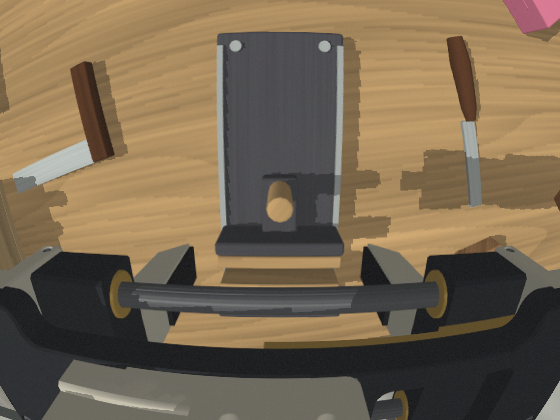

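```bash
python3 - <<'E'
from h import *
c=bot.capture('wrist')
for p in [(218,38),(342.5,38),(222,205),(338,205)]: print(p,np.round(at_z(c,p,20,'wrist'),1))
print(np.round(at_z(c,(279,205),110,'wrist'),1),bot.state()['ee_pos'])
E
python3 d.py 576 -246.3 69 171.8
```

```text
(218, 38) [ 406.5 -280.5   20. ]
(342.5, 38) [ 424.4 -153.6   20. ]
(222, 205) [ 583.8 -305.1   20. ]
(338, 205) [ 601.7 -180.2   20. ]
[ 567.4 -240.5  110. ] [ 575.49655427 -242.6688889   199.80317075]
shift m [-0.0011 -0.0036  0.1308] dist 131.0 rot [ 0.0006 -0.0006  0.0004] t 3.95
```

Call:
apply_moves(moves=[[0,-0.001,0.03,0,0,0],[0,-0.002,0.065,0,0,0],[0,-0.002,0.1,0,0,0],[0,-0.002,0.12,0,0,0],[0,-0.002,0.13,0,0,0]])

```text
clock: 4.45
ee_pos: [574.8, -244.0, 68.9]
tcp_rot: [180.0, -0.1, 171.9]
force: [0.2, -0.2, 0.1]
grip_width: 91.5
```

```bash
python3 w.py w2.png
```

```text
vice_post 0.95 [276.1 279.4] [ 573.5 -244.4   88. ]
[ 576.00895748 -245.10005142   70.80791114]
```

View pics/w2.png

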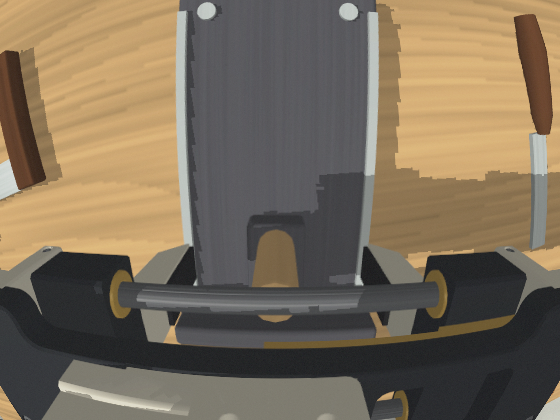

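Post sits between the pads (about (276,280)). Close the gripper.

Call:
apply_moves(moves=[[0,0,0,0,0,0],[0,0,0,0,0,0],[0,0,0,0,0,0],[0,0,0,0,0,0],[0,0,0,0,0,0]], hand=0)

```text
clock: 5.1
ee_pos: [575.7, -245.5, 69.9]
tcp_rot: [180.0, 0.0, 171.8]
force: [-0.1, 0.6, -0.6]
grip_width: 56.0
```

Call:
apply_moves(moves=[[0,0,0,0,0,0],[0,0,0,0,0,0],[0,0,0,0,0,0],[0,0,0,0,0,0],[0,0,0,0,0,0]])

```text
clock: 5.6
ee_pos: [575.6, -245.7, 69.6]
tcp_rot: [-180.0, -0.0, 171.8]
force: [0.8, -1.5, -0.8]
grip_width: 21.8
```

Call:
apply_moves(moves=[[0.008,0,0,0,0,0],[0.023,0,0,0,0,0],[0.04,0,0,0,0,0],[0.057,0,0,0,0,0],[0.074,0,0,0,0,0]])

```text
clock: 6.1
ee_pos: [502.8, -234.8, 69.6]
tcp_rot: [-180.0, 0.1, 171.8]
force: [5.3, 0.0, -4.5]
grip_width: 21.6
```

Call:
apply_moves(moves=[[0.012,0,0,0,0,0],[0.022,0,0,0,0,0],[0.03,0,0,0,0,0],[0.035,0,0,0,0,0],[0.035,0,0,0,0,0]])

```text
clock: 6.6
ee_pos: [466.8, -229.4, 69.6]
tcp_rot: [180.0, -0.1, 171.8]
force: [-0.5, 2.8, -1.7]
grip_width: 21.2
```

Call:
apply_moves(moves=[[0.002,0,0,0,0,0],[0.004,0,0,0,0,0],[0.005,0,0,0,0,0],[0.005,0,0,0,0,0]])

```text
clock: 7.0
ee_pos: [464.0, -229.0, 69.7]
tcp_rot: [180.0, 0.1, 171.8]
force: [6.7, 3.5, -5.1]
grip_width: 21.7
```

Call:
apply_moves(moves=[[0.002,0,0,0,0,0],[0.003,0,0,0,0,0],[0.003,0,0,0,0,0]])

```text
clock: 7.3
ee_pos: [464.0, -229.0, 69.7]
tcp_rot: [-180.0, 0.5, 171.8]
force: [19.2, 4.6, -12.6]
grip_width: 21.4
```

Call:
apply_moves(moves=[[-0.005,0,0,0,0,0],[-0.005,0,0,0,0,0],[-0.005,0,0,0,0,0],[-0.005,0,0,0,0,0]], hand=0.8)

```text
clock: 7.7
ee_pos: [464.4, -229.6, 69.8]
tcp_rot: [-180.0, -0.0, 171.8]
force: [-0.2, 0.3, 0.5]
grip_width: 48.9
```

Call:
apply_moves(moves=[[0,0,0,0,0,0],[0,0,-0.03,0,0,0],[0,0,-0.07,0,0,0],[0,0,-0.115,0,0,0],[0,0,-0.16,0,0,0]], hand=1)

```text
clock: 8.2
ee_pos: [464.2, -229.3, 231.3]
tcp_rot: [180.0, -0.0, 171.8]
force: [0.3, 0.3, -0.3]
grip_width: 88.5
```

```bash
python3 w.py w3.png; python3 - <<'E'
from h import *
snap('top','top3.png')
for n in ['mallet_handle']:
    pass
E
python3 d.py 630 165 225 130
```

```text
vice_seat 0.94 [275.  321.9] [ 656.4 -260.8   20. ]
vice_post 0.74 [277.6 195.7] [ 462.5 -229.1   88. ]
[ 465.86369035 -230.42112191  232.83919069]
shift m [-0.1071  0.4143  0.0053] dist 428.0 rot [-3.000e-04  2.300e-03  7.294e-01] t 8.4
```

View pics/w3.png

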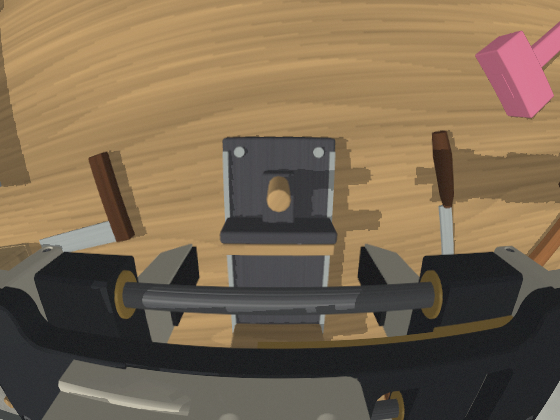

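View pics/top3.png

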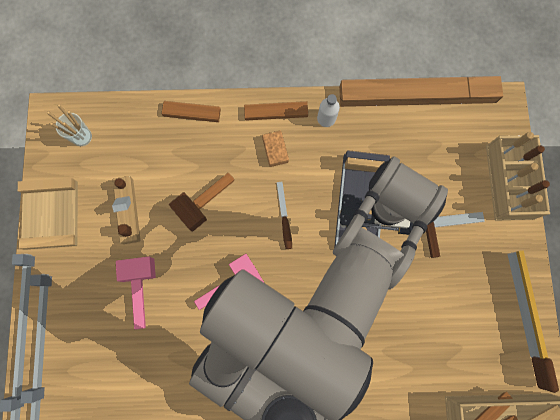

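Call:
apply_moves(moves=[[-0.012,0.04,0,0,0,0],[-0.024,0.085,0,0,0,0.08],[-0.036,0.13,0,0,0,0.16],[-0.048,0.176,0,0,0,0.25],[-0.06,0.222,0,0,0,0.36]])

```text
clock: 8.9
ee_pos: [555.3, -16.5, 227.6]
tcp_rot: [-179.9, -0.2, 150.9]
force: [0.8, -0.4, 0.1]
grip_width: 92.1
```

```bash
python3 d.py 628 172 200 130
```

```text
shift m [0.028  0.2001 0.0275] dist 204.0 rot [-0.0019 -0.0032  0.3652] t 8.9
```

Call:
apply_moves(moves=[[0.006,0.042,0.005,0,0,0.08],[0.012,0.085,0.01,0,0,0.16],[0.018,0.13,0.018,0,0,0.24],[0.024,0.17,0.025,0,0,0.31],[0.028,0.2,0.0275,0,0,0.365]])

```text
clock: 9.4
ee_pos: [626.8, 172.7, 198.6]
tcp_rot: [-179.7, -0.2, 130.2]
force: [0.6, 0.3, -0.2]
grip_width: 92.0
```

```bash
cat > m.py <<'E'
from h import *
import sys
c=snap('wrist',sys.argv[1]); 
for n,z in [('mallet_handle',27.5),('mallet_head',27.5)]:
    for r in bot.spot_point('wrist',n)[:2]:
        print(n,round(r['p'],2),np.round(r['position'],1),np.round(at_z(c,r['position'],z,'wrist'),1))
print(bot.state()['ee_pos'])
E
python3 m.py w4.png
```

```text
mallet_handle 0.88 [280.2 192.9] [628.8 172.1  27.5]
mallet_handle 0.39 [283.4 130.5] [589.5 223.5  27.5]
mallet_head 0.97 [284.1  61.3] [544.4 277.8  27.5]
mallet_head 0.75 [61.8 90.6] [352.9 104.   27.5]
[626.71496067 171.83278527 199.14478228]
```

View pics/w4.png

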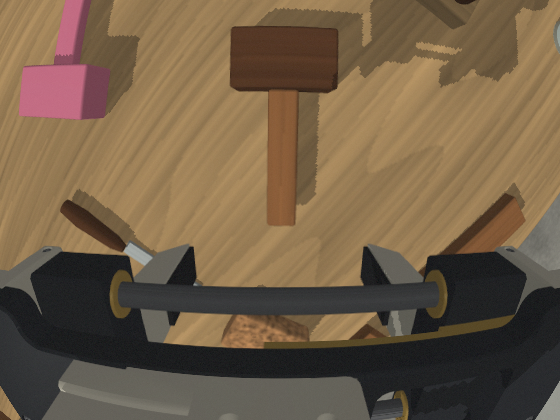

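```bash
python3 - <<'E'
from h import *
c=bot.capture('wrist')
t=at_z(c,(281,226),36.5,'wrist'); r=at_z(c,(283.5,90),36.5,'wrist'); a=at_z(c,(230.5,85),50,'wrist'); b=at_z(c,(337,90),50,'wrist')
d=t-r; print(t,r,np.linalg.norm(d),np.degrees(np.arctan2(d[1],d[0]))); print(a,b,np.degrees(np.arctan2(*(b-a)[1::-1])))
print(t-35*d/np.linalg.norm(d))
E
python3 d.py 628 172 8.5 130
```

```text
[651.38097737 146.20031702  36.5       ] [563.09069027 253.03787546  36.5       ] 138.5981193551568 -50.42975921123321
[522.43852516 224.31762809  50.        ] [600.99592533 285.55914446  50.        ] 37.93914753610317
[629.08514779 173.17986452  36.5       ]
shift m [1.000e-04 2.600e-03 1.914e-01] dist 191.0 rot [-0.0037 -0.0017  0.0065] t 9.6
```

Call:
apply_moves(moves=[[0,0.002,0.04,0,0,0],[0,0.002,0.085,0,0,0],[0,0.002,0.13,0,0,0],[0,0.002,0.165,0,0,0],[0,0.002,0.19,0,0,0]])

```text
clock: 10.1
ee_pos: [627.2, 169.5, 9.0]
tcp_rot: [-179.8, -0.1, 130.2]
force: [0.5, -0.3, 0.2]
grip_width: 91.9
```

Call:
apply_moves(moves=[[0,0,0,0,0,0],[0,0,0,0,0,0],[0,0,0,0,0,0],[0,0,0,0,0,0],[0,0,0,0,0,0]], hand=0)

```text
clock: 10.6
ee_pos: [630.0, 171.8, 13.7]
tcp_rot: [179.9, 0.1, 130.3]
force: [-0.5, -0.8, 0.2]
grip_width: 56.6
```

Call:
apply_moves(moves=[[0,0,0,0,0,0],[0,0,0,0,0,0],[0,0,0,0,0,0],[0,0,0,0,0,0],[0,0,0,0,0,0]])

```text
clock: 11.1
ee_pos: [629.4, 171.9, 12.3]
tcp_rot: [180.0, 0.0, 130.3]
force: [0.2, 1.4, -0.5]
grip_width: 29.9
```

Call:
apply_moves(moves=[[0,0,-0.008,0,0,0],[0,0,-0.025,0,0,0],[0,0,-0.05,0,0,0],[0,0,-0.075,0,0,0],[0,0,-0.1,0,0,0]])

```text
clock: 11.6
ee_pos: [628.8, 171.4, 113.0]
tcp_rot: [-179.9, -0.0, 130.3]
force: [0.3, 0.4, -4.1]
grip_width: 29.4
```

Call:
apply_moves(moves=[[0,0,-0.025,0,0,0],[0,0,-0.055,0,0,0],[0,0,-0.085,0,0,0],[0,0,-0.105,0,0,0],[0,0,-0.115,0,0,0]])

```text
clock: 12.1
ee_pos: [629.6, 171.6, 229.6]
tcp_rot: [179.9, 0.1, 130.3]
force: [0.1, 0.1, -3.3]
grip_width: 29.6
```

```bash
python3 m.py w5.png; python3 - <<'E'
from h import *
c=snap('side','s5.png'); s=bot.state(); print(s['moment'],s['force'],s['grip_width'])
cv2.imwrite('pics/s5z.png',cv2.resize(c['img'][60:260,190:390,::-1],None,fx=3,fy=3,interpolation=3))
E
```

```text
mallet_handle 0.66 [278.7 278.3] [708.1  80.4  27.5]
mallet_head 0.71 [75.6 87.4] [355.2 106.9  27.5]
[629.02244378 171.56971896 226.84644682]
[-0.22174193 -0.16637299 -0.0061401 ] [-0.3882788   0.15207513 -3.32661456] 30.081653268295664
```

View pics/s5z.png

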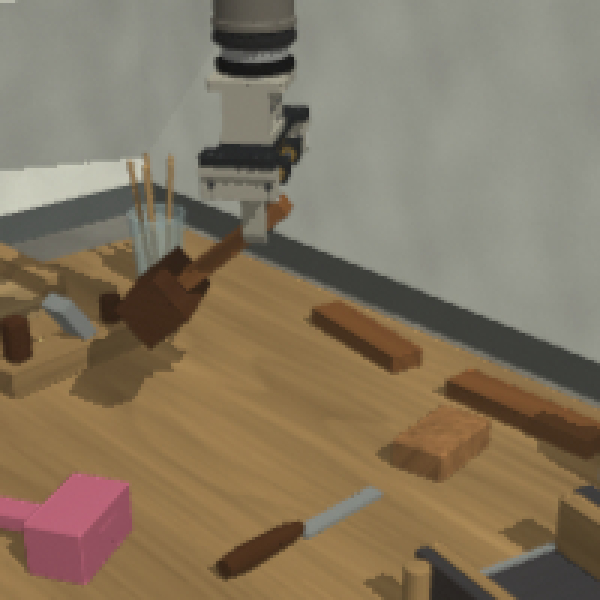

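View pics/w5.png

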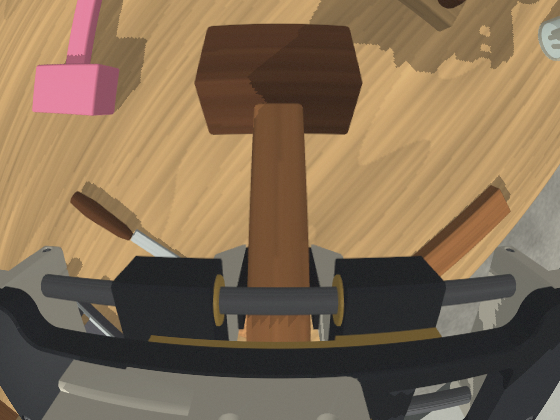

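Call:
apply_moves(moves=[[0,0,0.02,0,0,0],[0,0,0.04,0,0,0],[0,0,0.05,0,0,0]], hand=0.31)

```text
clock: 12.6
ee_pos: [627.5, 171.4, 173.4]
tcp_rot: [-179.7, -0.2, 130.3]
force: [-0.1, 0.3, -3.8]
grip_width: 29.7
```

```bash
cat > q.py <<'E'
from h import *
import sys
s=bot.state(); Rm=R.from_euler('xyz',s['tcp_rot'],degrees=True)
print('t',s['clock'],'mom tool',Rm.inv().apply(s['moment']).round(3),'F',s['force'].round(1),'w',s['grip_width'],s['ee_pos'].round(1))
E
python3 q.py
```

```text
t 12.6 mom tool [ 0.024 -0.311 -0.039] F [-0.1  0.3 -3.8] w 29.721723155250906 [627.5 171.4 173.4]
```

Call:
apply_moves(moves=[[0,0,0,0,0,0],[0,0,0,0,0,0]], hand=0.32)

```text
clock: 12.8
ee_pos: [629.3, 171.7, 177.1]
tcp_rot: [-180.0, -0.0, 130.3]
force: [-0.5, 0.6, -3.3]
grip_width: 29.7
```

```bash
python3 q.py
```

```text
t 12.8 mom tool [ 0.036 -0.351 -0.024] F [-0.5  0.6 -3.3] w 29.702380995432183 [629.3 171.7 177.1]
```

Call:
apply_moves(moves=[[0,0,0,0,0,0]], hand=0.324)

```text
clock: 12.9
ee_pos: [629.8, 171.9, 178.2]
tcp_rot: [179.9, 0.0, 130.3]
force: [-0.7, 0.5, -3.0]
grip_width: 29.8
```

```bash
python3 q.py
```

```text
t 12.9 mom tool [ 0.026 -0.194 -0.046] F [-0.7  0.5 -3. ] w 29.78816057675891 [629.8 171.9 178.2]
```

Call:
apply_moves(moves=[[0,0,0,0,0,0]], hand=0.326)

```text
clock: 13.0
ee_pos: [629.5, 172.0, 178.3]
tcp_rot: [179.9, 0.0, 130.3]
force: [-1.1, 0.8, -3.2]
grip_width: 29.6
```

```bash
python3 q.py
```

```text
t 13.0 mom tool [ 0.041  0.13  -0.024] F [-1.1  0.8 -3.2] w 29.606174350322135 [629.5 172.  178.3]
```

```bash
cat > sv.py <<'E'
from h import *
import sys
c=snap('side','s_tmp.png')
cv2.imwrite('pics/'+sys.argv[1],cv2.resize(c['img'][60:260,190:390,::-1],None,fx=3,fy=3,interpolation=3))
E
python3 sv.py s6.png; python3 q.py
```

```text
t 13.05 mom tool [ 0.012 -0.002  0.016] F [-0.   0.5 -4. ] w 29.965214753421318 [629.4 172.  178.1]
```

View pics/s6.png

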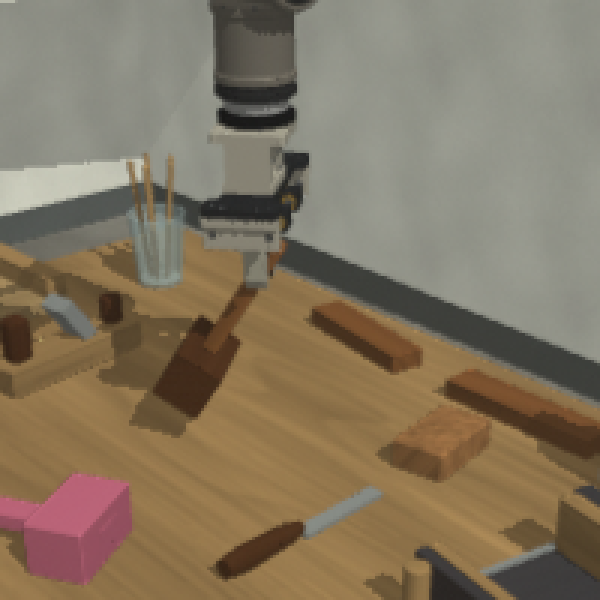

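Call:
apply_moves(moves=[[0,0,0,0,0,0],[0,0,0,0,0,0],[0,0,0,0,0,0]])

```text
clock: 13.35
ee_pos: [629.5, 171.5, 177.5]
tcp_rot: [180.0, 0.0, 130.3]
force: [0.3, -0.6, -2.0]
grip_width: 30.2
```

```bash
python3 q.py;python3 sv.py s7.png; python3 q.py
```

```text
t 13.35 mom tool [ 0.068 -0.078  0.01 ] F [ 0.3 -0.6 -2. ] w 30.211052319890957 [629.5 171.5 177.5]
t 13.4 mom tool [ 0.073 -0.073  0.005] F [ 0.4 -0.4 -3.2] w 30.009221692341068 [629.4 171.6 177.4]
```

View pics/s7.png

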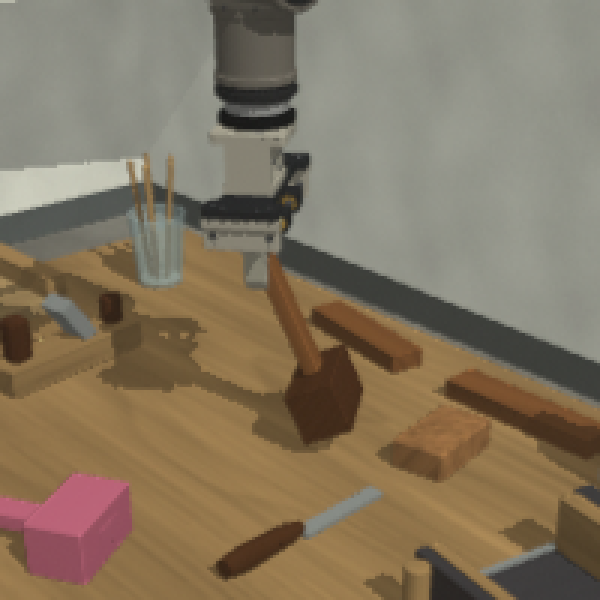

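Call:
apply_moves(moves=[[0,0,0,0,0,0],[0,0,0,0,0,0],[0,0,0,0,0,0]])

```text
clock: 13.7
ee_pos: [629.0, 172.0, 177.1]
tcp_rot: [-180.0, -0.0, 130.3]
force: [-0.2, 0.2, -2.9]
grip_width: 29.9
```

```bash
python3 q.py;python3 sv.py s8.png; python3 q.py
```

```text
t 13.7 mom tool [ 0.073  0.148 -0.085] F [-0.2  0.2 -2.9] w 29.948378578643155 [629.  172.  177.1]
t 13.75 mom tool [ 0.134 -0.019 -0.016] F [-0.1 -0.1 -2.8] w 29.83674258070718 [629.1 171.9 177.2]
```

View pics/s8.png

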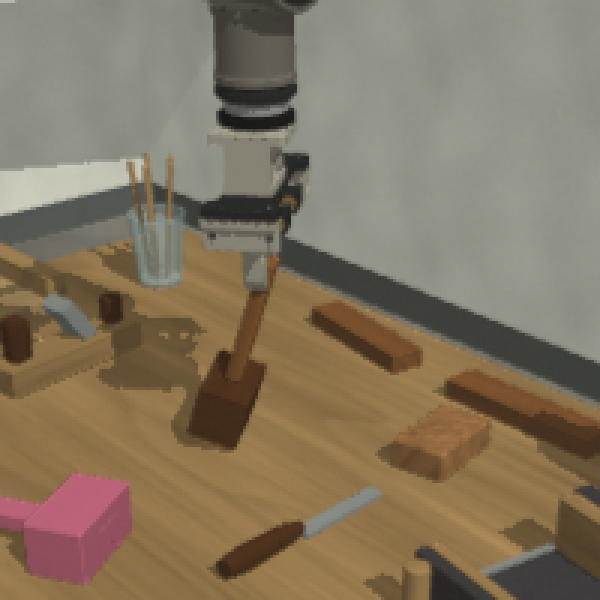

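Call:
apply_moves(moves=[[0,0,0,0,0,0],[0,0,0,0,0,0],[0,0,0,0,0,0]], hand=0.325)

```text
clock: 14.05
ee_pos: [629.4, 171.6, 177.3]
tcp_rot: [180.0, 0.0, 130.3]
force: [0.1, 0.6, -4.0]
grip_width: 29.8
```

```bash
python3 q.py;python3 sv.py s9.png; python3 q.py
```

```text
t 14.05 mom tool [ 0.066  0.025 -0.042] F [ 0.1  0.6 -4. ] w 29.78698654412701 [629.4 171.6 177.3]
t 14.1 mom tool [ 0.035 -0.113  0.029] F [-0.3  0.4 -3.1] w 29.978674480626324 [629.3 171.6 177.3]
```

View pics/s9.png

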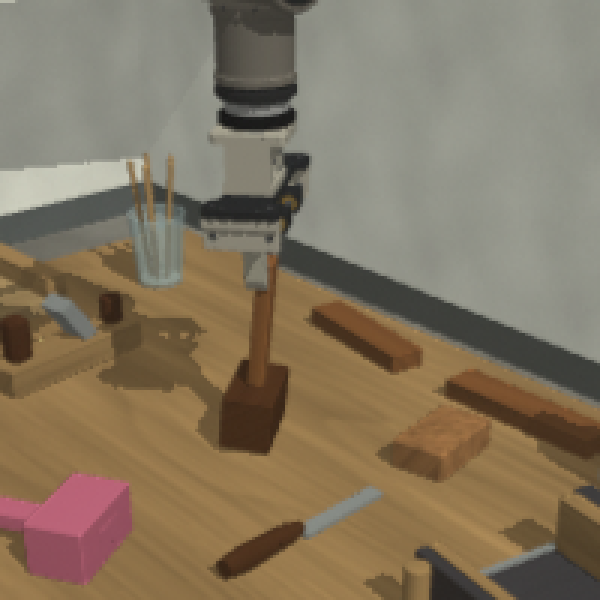

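Call:
apply_moves(moves=[[0,0,0,0,0,0],[0,0,0,0,0,0],[0,0,0,0,0,0]])

```text
clock: 14.4
ee_pos: [629.3, 171.7, 177.2]
tcp_rot: [180.0, -0.0, 130.3]
force: [0.1, -0.0, -3.3]
grip_width: 30.3
```

```bash
python3 q.py;python3 sv.py s10.png; python3 m.py w10.png
```

```text
t 14.4 mom tool [ 0.009 -0.074  0.01 ] F [ 0.1 -0.  -3.3] w 30.250495583953267 [629.3 171.7 177.2]
mallet_handle 0.58 [278.5 263.3] [676.6 116.2  27.5]
mallet_head 0.83 [52.2 89.5] [358.7 104.9  27.5]
[629.27815415 171.69583471 177.23324408]
```

View pics/s10.png

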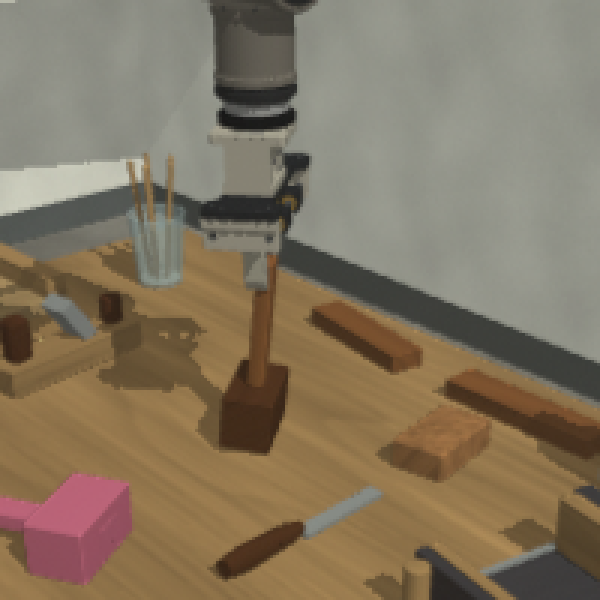

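View pics/w10.png

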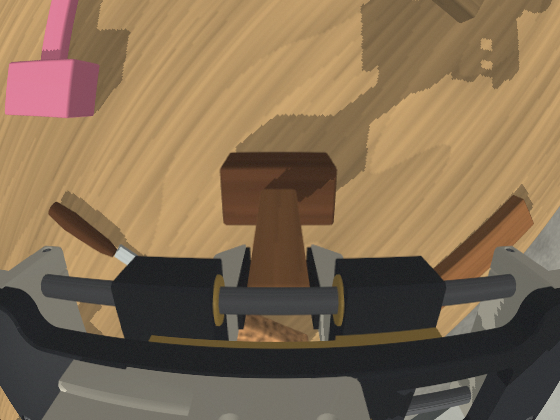

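```bash
cat > ov.py <<'E'
from h import *
import sys
# ov.py out yaw theta slip ... ; pivot grasp from state
def wire(g,yaw,th,slip):
    # mallet axes hanging: x_m up ; tilt th about tool y (head toward +tool x)
    tx=np.array([np.cos(yaw),np.sin(yaw),0]);ty=np.array([np.sin(yaw),-np.cos(yaw),0])
    dn=np.sin(th)*tx-np.cos(th)*np.array([0,0,1]); n=np.cos(th)*tx+np.sin(th)*np.array([0,0,1])
    def box(a0,a1,w,t):
        return [g+dn*(a+slip)+ty*sy*w+n*sz*t for a in(a0,a1) for sy in(-1,1) for sz in(-1,1)]
    return [box(105,165,50,27.5),box(-35,105,15,9)]
def draw(img,c,cam,boxes,col):
    for b in boxes:
        p=[proj(c,q,cam) for q in b]
        for i in range(8):
            for k in (1,2,4):
                j=i^k
                if j>i:
                    pts=np.array([proj(c,b[i]+(b[j]-b[i])*f,cam) for f in np.linspace(0,1,8)])
                    cv2.polylines(img,[np.int32(pts*16*3+24)],False,col,1,cv2.LINE_AA,4)
if __name__=='__main__':
    cam=sys.argv[1]; out=sys.argv[2]; yaw=np.radians(float(sys.argv[3]))
    c=bot.capture(cam); s=bot.state(); g=s['ee_pos']+[0,0,19]
    img=cv2.resize(c['img'][:,:,::-1],None,fx=3,fy=3,interpolation=cv2.INTER_CUBIC)
    for k,(a,col) in enumerate(zip(sys.argv[4:],[(0,255,255),(255,255,0),(0,255,0)])):
        th,sl=map(float,a.split(',')); draw(img,c,cam,wire(g,yaw,np.radians(th),sl),col)
    if cam=='side': img=img[420:840,540:960] if len(sys.argv)<8 else img
    else: img=cv2.resize(img[300:1260,400:1300],None,fx=.6,fy=.6)
    cv2.imwrite('pics/'+out,img)
E
python3 ov.py side o1.png 130.3 0,8 12,8; python3 ov.py wrist o2.png 130.3 0,8 12,8
```

View pics/o1.png

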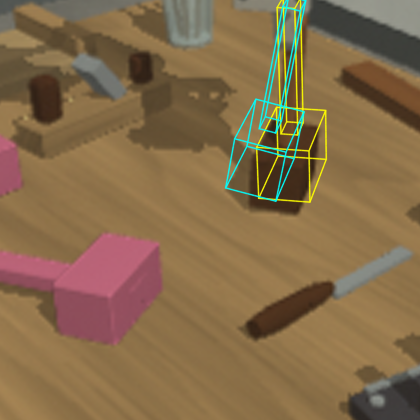

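View pics/o2.png

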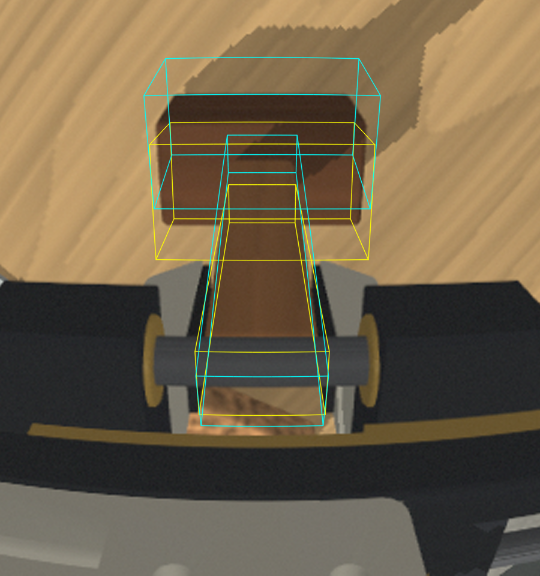

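```bash
sed -i 's/img=img\[420:840,540:960\] if.*/img=cv2.resize(img[360:640,660:900],None,fx=2.4,fy=2.4)/' ov.py; python3 ov.py side o3.png 130.3 4,18 6,22; python3 ov.py wrist o4.png 130.3 4,18 6,22; python3 q.py
```

```text
t 14.8 mom tool [ 0.042 -0.071 -0.006] F [ 0.1  0.7 -3.3] w 29.788076104486507 [629.3 171.7 177.2]
```

View pics/o3.png

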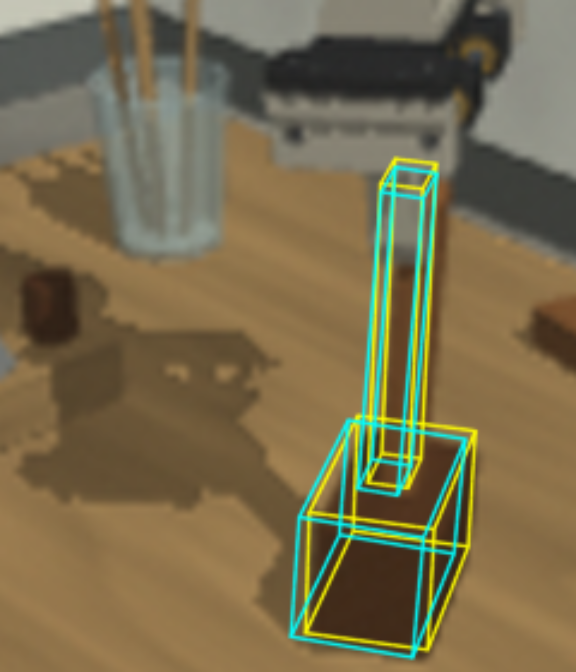

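View pics/o4.png

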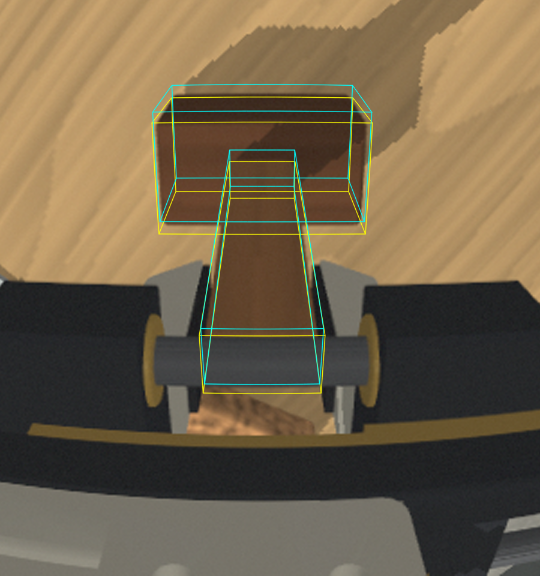

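Call:
apply_moves(moves=[[0,0,0,0,0,0],[0,0,0,0,0,0],[0,0,0,0,0,0]], hand=0)

```text
clock: 15.1
ee_pos: [629.3, 171.7, 177.2]
tcp_rot: [180.0, -0.0, 130.3]
force: [-0.4, 0.7, -2.9]
grip_width: 29.6
```

```bash
cat > avg.py <<'E'
from h import *
M=[]
for i in range(6):
    bot.capture('side'); s=bot.state(); Rm=R.from_euler('xyz',s['tcp_rot'],degrees=True); M.append(Rm.inv().apply(s['moment']))
print(np.mean(M,0).round(3),np.std(M,0).round(3),s['clock'])
E
python3 avg.py; python3 ov.py side o5.png 130.3 6,19 ; python3 ov.py wrist o6.png 130.3 6,24
```

```text
[ 0.033 -0.073  0.004] [0.02  0.031 0.011] 15.4
```

View pics/o5.png

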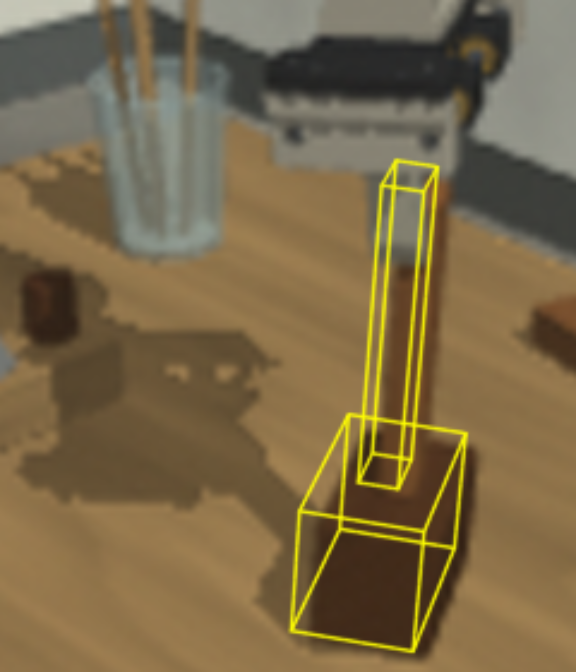

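View pics/o6.png

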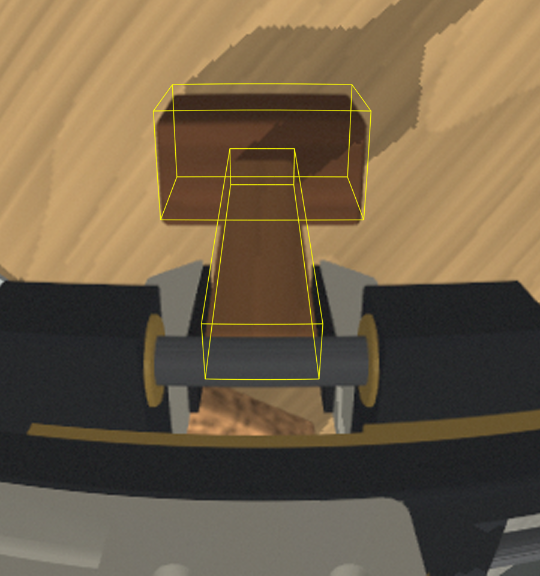

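Call:
apply_moves(moves=[[0,0,-0.01,0,0,0],[0,0,-0.035,0,-0.02,0],[0,0,-0.06,0,-0.05,0],[0,0,-0.085,0,-0.08,0],[0,0,-0.105,0,-0.105,0]])

```text
clock: 16.0
ee_pos: [629.4, 171.9, 285.0]
tcp_rot: [179.9, 6.1, 130.2]
force: [1.3, 0.1, -2.8]
grip_width: 29.7
```

```bash
python3 avg.py; python3 m.py w11.png;  python3 ov.py side o7.png 130.3 0,18; python3 - <<'E'
from h import *
print(bot.state()['tcp_rot'], bot.state()['ee_pos'])
E
```

```text
[0.052 0.11  0.003] [0.045 0.042 0.02 ] 16.3
mallet_handle 0.68 [279.5 263.3] [731.8  51.5  27.5]
mallet_head 0.78 [92.8 70. ] [355.8 108.5  27.5]
[629.01266498 171.37152344 280.79125947]
[-179.90758963    5.94671801  130.24736384] [629.09266955 171.41486056 281.0563154 ]
```

View pics/s_tmp.png

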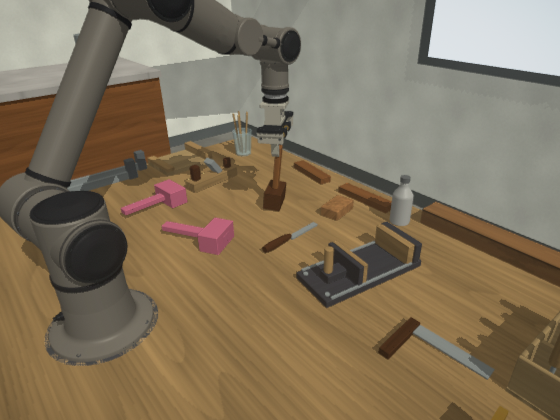

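View pics/o7.png

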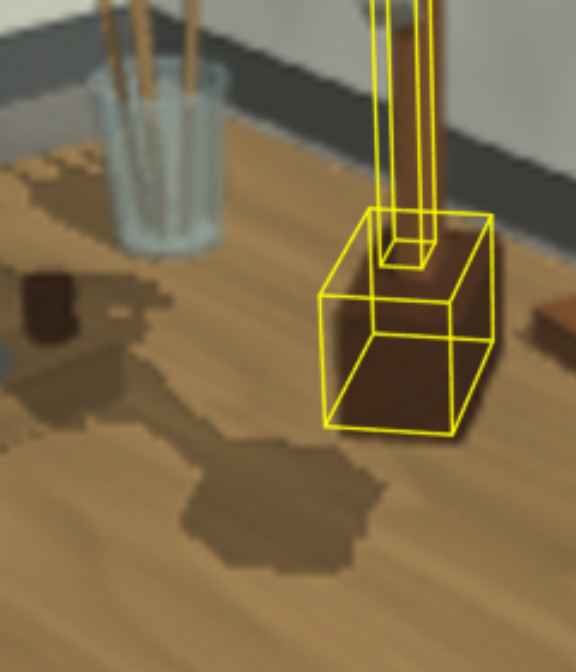

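```bash
cat > tilt.py <<'E'
from h import *
import sys
yaw=float(sys.argv[1]) # mallet y/tool yaw
c=snap('side','tl.png'); s=bot.state(); g=s['ee_pos']+[0,0,19]
img=c['img'].astype(float)
yr=np.radians(yaw); tx=np.array([np.cos(yr),np.sin(yr),0]);ty=np.array([np.sin(yr),-np.cos(yr),0])
def axis(th,ro,off):
    dn=np.sin(th)*tx+np.sin(ro)*ty-np.cos(th)*np.cos(ro)*np.array([0,0,1.]); dn/=np.linalg.norm(dn); return dn
# rows between grasp+35 .. +100: find handle centre by colour
p0=proj(c,g+[0,0,-35]);p1=proj(c,g+[0,0,-105])
pts=[]
for v in range(int(p0[1])+1,int(p1[1])):
    u0=np.interp(v,[p0[1],p1[1]],[p0[0],p1[0]])
    us=np.arange(int(u0)-14,int(u0)+18); px=img[v,us]
    m=(px[:,0]>1.55*px[:,2])&(px[:,0]<165)&(px[:,0]>60)&(px[:,1]<0.72*px[:,0])
    if m.sum()>=4: pts.append((us[m].mean(),v,m.sum()))
pts=np.array(pts); print(pts[:,2].astype(int))
k=np.polyfit(pts[:,1],pts[:,0],1); print('slope du/dv',k[0])
for th in (-4,-2,0,2,4,6,8):
    dn=axis(np.radians(th),0,0); a=proj(c,g+dn*40);b=proj(c,g+dn*110); print(th,((b-a)[0]/(b-a)[1]).round(3),end='; ')
dn=axis(0,np.radians(3),0);a=proj(c,g+dn*40);b=proj(c,g+dn*110); print('\nroll3',((b-a)[0]/(b-a)[1]).round(3))
E
python3 tilt.py 130.3
```

```text
[6 6 6 6 6 6 6 6 6 6 6 6 7 6 6 6 6 6 6 6 6 6]
slope du/dv 0.0008469791078514259
-4 0.095; -2 0.061; 0 0.026; 2 -0.009; 4 -0.044; 6 -0.079; 8 -0.115; 
roll3 0.037
```

```bash
cat > d.py <<'E'
# d.py x y z yaw [pitch] [f1 f2 ..] fractions
import sys
from h import *
from scipy.spatial.transform import Slerp
a=list(map(float,sys.argv[1:]))
s=bot.state(); Rm=R.from_euler('xyz',s['tcp_rot'],degrees=True)
t=np.array(a[:3]); Rt=R.from_euler('xyz',[180,a[4] if len(a)>4 else 0,a[3]],degrees=True)
print('dist',np.linalg.norm(t-s['ee_pos']).round(),'t',s['clock'])
S=Slerp([0,1],R.concatenate([Rm,Rt]))
for f in (a[5:] or [1]):
    print(f,np.round(np.r_[Rm.inv().apply((t-s['ee_pos'])*f)/1000,(Rm.inv()*S(f)).as_rotvec()],4).tolist())
E
python3 d.py 622 -252 283 171.7 7.4 .02 .07 .14 .22 .3
```

```text
dist 424.0 t 16.55
0.02 [-0.0063, -0.0056, 0.0006, -0.0017, -0.0005, -0.0144]
0.07 [-0.0222, -0.0195, 0.0022, -0.006, -0.0017, -0.0503]
0.14 [-0.0444, -0.0391, 0.0044, -0.0119, -0.0034, -0.1006]
0.22 [-0.0697, -0.0614, 0.007, -0.0188, -0.0054, -0.1581]
0.3 [-0.0951, -0.0837, 0.0095, -0.0256, -0.0073, -0.2156]
```

Call:
apply_moves(moves=[[-0.0063,-0.0056,0.0006,-0.0017,-0.0005,-0.0144],[-0.0222,-0.0195,0.0022,-0.006,-0.0017,-0.0503],[-0.0444,-0.0391,0.0044,-0.0119,-0.0034,-0.1006],[-0.0697,-0.0614,0.007,-0.0188,-0.0054,-0.1581],[-0.0951,-0.0837,0.0095,-0.0256,-0.0073,-0.2156]])

```text
clock: 17.05
ee_pos: [626.8, 43.1, 282.7]
tcp_rot: [179.9, 6.5, 142.9]
force: [0.7, -0.2, -3.8]
grip_width: 29.6
```

```bash
python3 d.py 622 -252 283 171.7 7.4 .11 .22 .33 .44 .54
```

```text
dist 295.0 t 17.05
0.11 [-0.019, -0.0262, 0.0021, -0.0065, -0.0017, -0.0549]
0.22 [-0.0381, -0.0524, 0.0042, -0.013, -0.0034, -0.1098]
0.33 [-0.0571, -0.0786, 0.0062, -0.0195, -0.0051, -0.1648]
0.44 [-0.0762, -0.1048, 0.0083, -0.026, -0.0068, -0.2197]
0.54 [-0.0935, -0.1286, 0.0102, -0.0319, -0.0084, -0.2696]
```

Call:
apply_moves(moves=[[-0.019,-0.0262,0.0021,-0.0065,-0.0017,-0.0549],[-0.0381,-0.0524,0.0042,-0.013,-0.0034,-0.1098],[-0.0571,-0.0786,0.0062,-0.0195,-0.0051,-0.1648],[-0.0762,-0.1048,0.0083,-0.026,-0.0068,-0.2197],[-0.0935,-0.1286,0.0102,-0.0319,-0.0084,-0.2696]])

```text
clock: 17.55
ee_pos: [623.4, -116.9, 282.8]
tcp_rot: [179.9, 7.0, 158.4]
force: [0.2, 0.1, -3.1]
grip_width: 29.6
```

```bash
python3 d.py 622 -252 283 171.7 7.4 .24 .47 .7 .88 1
```

```text
dist 135.0 t 17.55
0.24 [-0.0116, -0.0303, 0.0013, -0.0066, -0.0017, -0.0554]
0.47 [-0.0226, -0.0593, 0.0026, -0.0129, -0.0034, -0.1085]
0.7 [-0.0337, -0.0883, 0.0039, -0.0192, -0.005, -0.1616]
0.88 [-0.0424, -0.111, 0.0049, -0.0242, -0.0063, -0.2032]
1.0 [-0.0481, -0.1261, 0.0055, -0.0275, -0.0072, -0.2309]
```

Call:
apply_moves(moves=[[-0.0116,-0.0303,0.0013,-0.0066,-0.0017,-0.0554],[-0.0226,-0.0593,0.0026,-0.0129,-0.0034,-0.1085],[-0.0337,-0.0883,0.0039,-0.0192,-0.005,-0.1616],[-0.0424,-0.111,0.0049,-0.0242,-0.0063,-0.2032],[-0.0481,-0.1261,0.0055,-0.0275,-0.0072,-0.2309]])

```text
clock: 18.05
ee_pos: [621.4, -252.6, 282.6]
tcp_rot: [-180.0, 7.4, 171.6]
force: [0.9, 0.4, -2.8]
grip_width: 29.6
```

```bash
python3 tilt.py 171.7; python3 q.py; python3 m.py w12.png; python3 - <<'E'
import cv2; a=cv2.imread('pics/tl.png'); cv2.imwrite('pics/tlz.png',cv2.resize(a[130:310,280:460],None,fx=3.3,fy=3.3,interpolation=3))
E
```

```text
[13 12 12 12 12 12 13 13 13 13 12 12 12 12 13 12 13 13 13 11 12 13 16 18
 22 23]
slope du/dv -0.25529436375590536
-4 -0.061; -2 -0.088; 0 -0.116; 2 -0.142; 4 -0.169; 6 -0.195; 8 -0.221; 
roll3 -0.158
t 18.1 mom tool [-0.364  0.244  0.001] F [-1.  -0.4 -3.5] w 30.16988019986165 [ 621.2 -254.8  282.4]
mallet_handle 0.83 [280.2 265.2] [ 791.5 -276.9   27.5]
mallet_handle 0.22 [443.7  68.2] [534.3 -24.6  27.5]
[ 621.82779425 -249.96391277  282.63147138]
```

View pics/tlz.png

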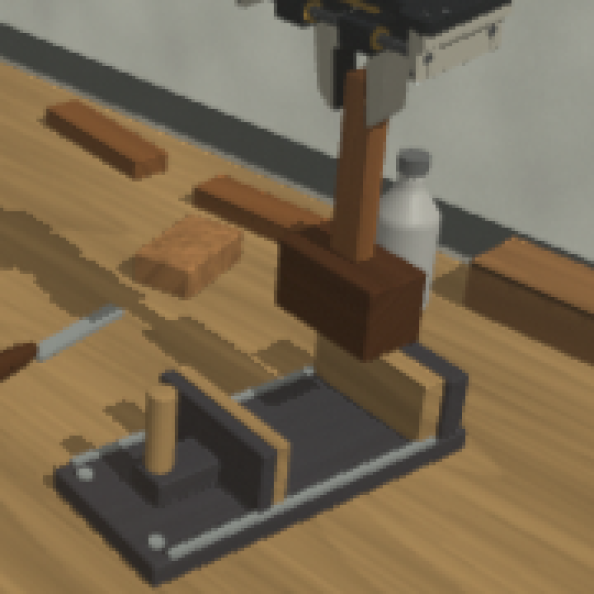

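View pics/w12.png

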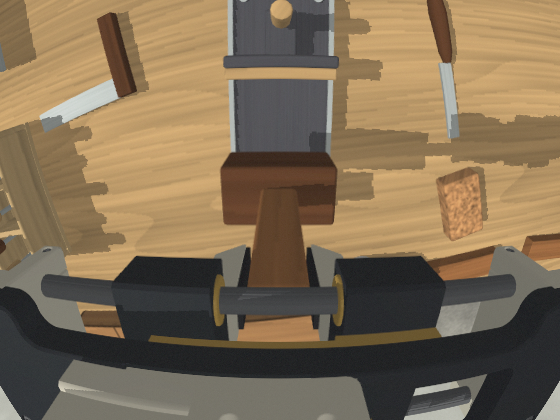

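```bash
sed -i 's/^pts=np.array(pts); /pts=np.array(pts); pts=pts[(pts[:,2]<=np.median(pts[:,2])+1)][:-3];/' tilt.py; python3 tilt.py 171.7; python3 avg.py; python3 ov.py side o8.png 171.7 0,20; sed 's/660:900/840:1200/;s/360:640/300:720/;s/fx=2.4,fy=2.4/fx=1.6,fy=1.6/' ov.py > ov2.py; python3 ov2.py side o8.png 171.7 0,20
```

```text
[12 13 12 12 12 12 12 12 12 12 13 13 13 13 13 13 12 12 12]
slope du/dv -0.10964912280702147
-4 -0.058; -2 -0.086; 0 -0.113; 2 -0.14; 4 -0.167; 6 -0.193; 8 -0.219; 
roll3 -0.155
[-0.022  0.182  0.016] [0.02  0.015 0.025] 18.6
```

View pics/o8.png

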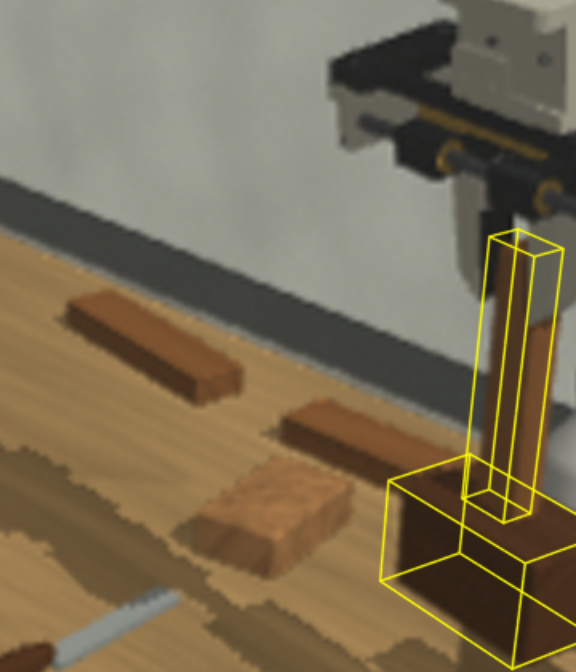

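```bash
python3 q.py; python3 d.py 621.8 -251.8 203 171.7 7.4 .15 .4 .65 .88 1
```

```text
t 18.7 mom tool [-0.017  0.196  0.061] F [ 0.4 -0.4 -1.9] w 30.110409961280652 [ 622.4 -249.2  283. ]
dist 80.0 t 18.7
0.15 [0.0016, -0.0004, 0.0119, 0.0001, 0.0, -0.0002]
0.4 [0.0042, -0.0011, 0.0317, 0.0002, 0.0, -0.0006]
0.65 [0.0068, -0.0018, 0.0516, 0.0003, 0.0001, -0.001]
0.88 [0.0093, -0.0024, 0.0698, 0.0004, 0.0001, -0.0014]
1.0 [0.0105, -0.0027, 0.0793, 0.0005, 0.0001, -0.0016]
```

Call:
apply_moves(moves=[[0.0014,0,0.0119,0,0,0],[0.0039,-0.0005,0.0317,0,0,0],[0.0065,-0.001,0.0516,0,0,0],[0.0089,-0.001,0.0698,0,0,0],[0.0101,-0.001,0.079,0,0,0]])

```text
clock: 19.2
ee_pos: [621.2, -250.1, 200.2]
tcp_rot: [179.9, 7.2, 171.6]
force: [0.6, -0.2, -3.7]
grip_width: 29.6
```

```bash
python3 avg.py; python3 q.py; python3 m.py w13.png; python3 - <<'E'
from h import *
c=snap('side','s13.png'); a=c['img'][:,:,::-1]; cv2.imwrite('pics/s13z.png',cv2.resize(a[130:310,280:460],None,fx=3.3,fy=3.3,interpolation=3))
c=snap('top','t13.png'); a=c['img'][:,:,::-1]; cv2.imwrite('pics/t13z.png',cv2.resize(a[130:270,310:450],None,fx=4,fy=4,interpolation=3))
E
```

```text
[-0.008  0.175  0.02 ] [0.031 0.078 0.021] 19.5
t 19.5 mom tool [-0.058  0.173  0.037] F [ 0.2  0.2 -2.6] w 29.96267305657308 [ 622.9 -251.   204.6]
mallet_handle 0.83 [282.2 259.7] [ 734.8 -262.1   27.5]
[ 622.63646232 -250.80291238  204.21882338]
```

View pics/s13z.png

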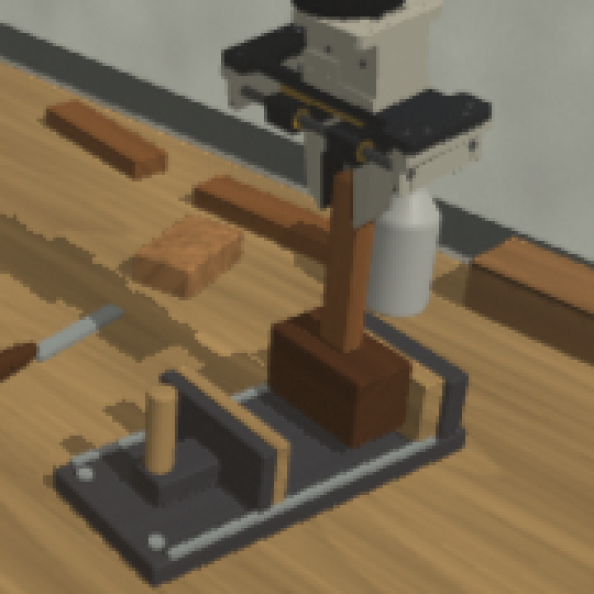

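View pics/t13z.png

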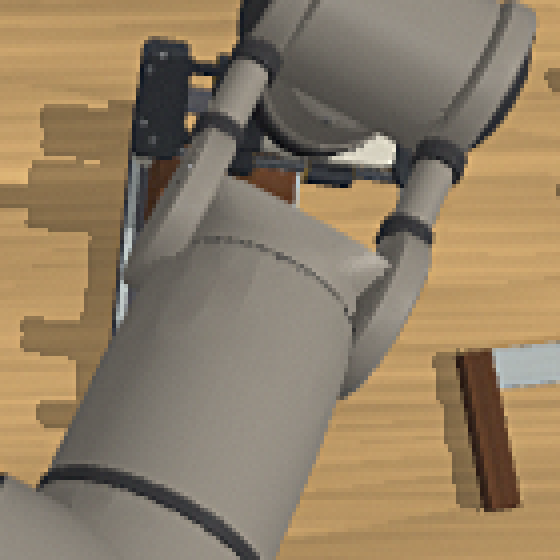

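View pics/w13.png

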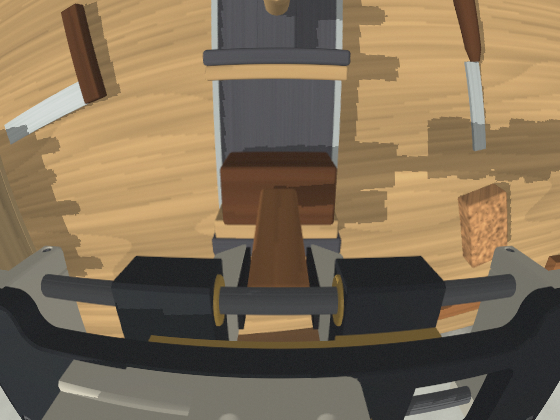

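Call:
apply_moves(moves=[[0.0005,0,0.004,0,0,0],[0.001,0,0.008,0,0,0],[0.0015,0,0.011,0,0,0],[0.0018,0,0.014,0,0,0]])

```text
clock: 20.15
ee_pos: [624.8, -251.0, 192.9]
tcp_rot: [-180.0, 7.9, 171.6]
force: [1.1, 3.5, 20.9]
grip_width: 29.7
```

Call:
apply_moves(moves=[[0.0002,0,0.0015,0,0,0],[0.0004,0,0.003,0,0,0]])

```text
clock: 20.35
ee_pos: [626.1, -251.1, 192.6]
tcp_rot: [-179.9, 8.2, 171.6]
force: [-1.5, 4.9, 27.6]
grip_width: 29.9
```

Call:
apply_moves(moves=[[-0.0003,0,-0.002,0,0,0],[-0.0005,0,-0.0035,0,0,0],[-0.0006,0,-0.0045,0,0,0],[-0.0006,0,-0.0045,0,0,0]])

```text
clock: 20.75
ee_pos: [624.2, -250.9, 192.9]
tcp_rot: [-180.0, 7.7, 171.6]
force: [3.1, 1.6, 8.6]
grip_width: 30.0
```

```bash
python3 q.py; python3 - <<'E'
from h import *
c=snap('side','s14.png'); a=c['img'][:,:,::-1]; cv2.imwrite('pics/s14z.png',cv2.resize(a[130:310,280:460],None,fx=3.3,fy=3.3,interpolation=3))
E
```

```text
t 20.75 mom tool [-0.377 -0.922  0.012] F [3.1 1.6 8.6] w 29.955691487580093 [ 624.2 -250.9  192.9]
```

View pics/s14z.png

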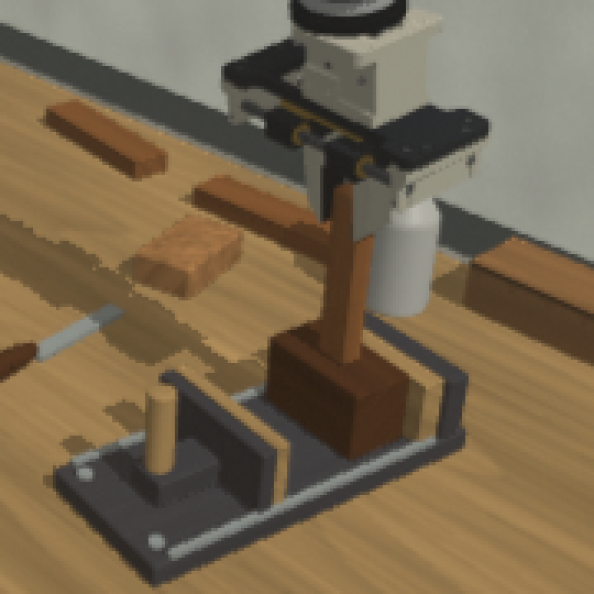

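Call:
apply_moves(moves=[[-0.0002,0,-0.0015,0,0,0],[-0.0002,0,-0.0015,0,0,0]])

```text
clock: 21.0
ee_pos: [622.7, -250.7, 192.8]
tcp_rot: [180.0, 7.5, 171.6]
force: [1.5, 2.5, 5.3]
grip_width: 30.0
```

```bash
python3 q.py
```

```text
t 21.0 mom tool [-0.153 -0.384 -0.089] F [1.5 2.5 5.3] w 30.044913167614485 [ 622.7 -250.7  192.8]
```

Now ease the grip in small steps so the head settles flat, then open.

Call:
apply_moves(moves=[[0,0,0,0,0,0],[0,0,0,0,0,0],[0,0,0,0,0,0]], hand=0.325)

```text
clock: 21.3
ee_pos: [622.7, -250.7, 192.7]
tcp_rot: [180.0, 7.5, 171.6]
force: [1.2, 1.8, 5.9]
grip_width: 29.9
```

```bash
python3 q.py
```

```text
t 21.3 mom tool [-0.231 -0.331  0.011] F [1.2 1.8 5.9] w 29.90690229057213 [ 622.7 -250.7  192.7]
```

Call:
apply_moves(moves=[[0,0,0,0,0,0],[0,0,0,0,0,0],[0,0,0,0,0,0]], hand=0.335)

```text
clock: 21.6
ee_pos: [621.7, -250.6, 191.2]
tcp_rot: [179.9, 7.3, 171.6]
force: [0.3, -0.3, -0.7]
grip_width: 30.4
```

```bash
python3 q.py; python3 - <<'E'
from h import *
c=snap('side','s15.png'); a=c['img'][:,:,::-1]; cv2.imwrite('pics/s15z.png',cv2.resize(a[130:310,280:460],None,fx=3.3,fy=3.3,interpolation=3))
E
```

```text
t 21.6 mom tool [ 0.025  0.096 -0.032] F [ 0.3 -0.3 -0.7] w 30.428445584757938 [ 621.7 -250.6  191.2]
```

View pics/s15z.png

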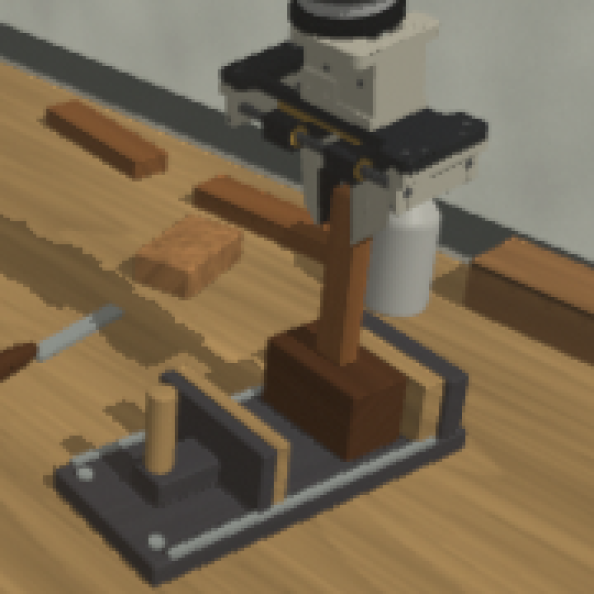

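Standing flat, free of load. Open fully and rise.

Call:
apply_moves(moves=[[0,0,0,0,0,0],[0,0,0,0,0,0],[0,0,0,0,0,0],[0,0,0,0,0,0],[0,0,0,0,0,0]], hand=0.8)

```text
clock: 22.15
ee_pos: [622.3, -250.6, 192.2]
tcp_rot: [180.0, 7.4, 171.6]
force: [0.0, 0.2, -0.5]
grip_width: 66.0
```

Call:
apply_moves(moves=[[0.001,0,-0.015,0,0,0],[0,0,-0.035,0,0,0],[0,0,-0.06,0,0.03,0],[0,0,-0.08,0,0.08,0],[0,0,-0.1,0,0.13,0]])

```text
clock: 22.65
ee_pos: [609.2, -248.8, 294.3]
tcp_rot: [-180.0, -0.0, 171.6]
force: [-0.8, 0.1, 0.8]
grip_width: 73.4
```

```bash
python3 q.py; python3 d.py 464 -229 292 171.7 0 .2 .45 .7 .9 1;  python3 m.py w16.png; python3 - <<'E'
from h import *
c=snap('side','s16.png'); a=c['img'][:,:,::-1]; cv2.imwrite('pics/s16z.png',cv2.resize(a[130:310,280:460],None,fx=3.3,fy=3.3,interpolation=3))
E
```

```text
t 22.65 mom tool [0.069 0.009 0.   ] F [-0.8  0.1  0.8] w 73.4365291534891 [ 609.2 -248.8  294.3]
dist 147.0 t 22.65
0.2 [0.0293, -0.0003, 0.0005, -0.0, -0.0001, -0.0005]
0.45 [0.0659, -0.0008, 0.0011, -0.0001, -0.0003, -0.0012]
0.7 [0.1026, -0.0012, 0.0017, -0.0001, -0.0004, -0.0018]
0.9 [0.1319, -0.0015, 0.0021, -0.0001, -0.0005, -0.0023]
1.0 [0.1465, -0.0017, 0.0024, -0.0002, -0.0006, -0.0026]
mallet_handle 0.77 [278.1 229.5] [ 686.4 -259.9   27.5]
mallet_head 0.66 [279.1 190.5] [ 631.5 -250.5   27.5]
[ 610.44877795 -249.10126774  292.97289719]
```

View pics/s16z.png

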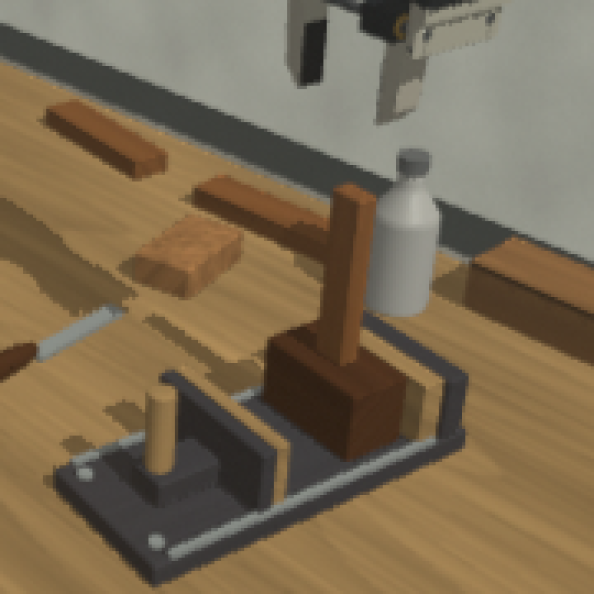

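View pics/w16.png

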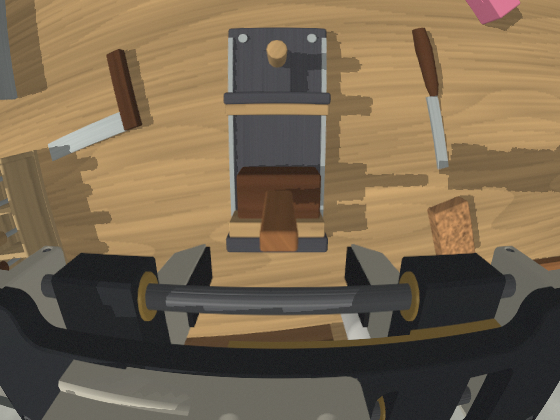

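Call:
apply_moves(moves=[[0.02,0,0,0,0,0],[0.06,-0.001,0.0,0,0,0],[0.1,-0.001,0.01,0,0,0],[0.13,-0.002,0.04,0,0,0],[0.146,-0.002,0.08,0,0,0]], hand=0.85)

```text
clock: 23.35
ee_pos: [462.6, -228.9, 211.5]
tcp_rot: [-180.0, 0.1, 171.5]
force: [1.5, -0.2, -0.9]
grip_width: 78.2
```

```bash
python3 w.py w17.png;python3 d.py 463.5 -229 70 171.7
```

```text
vice_seat 0.61 [277.7 204. ] [ 482.9 -232.1   20. ]
vice_post 0.56 [276.8 201.6] [ 461.5 -229.6   88. ]
[ 462.61258113 -228.13666448  209.52759816]
dist 140.0 t 23.5
1 [-0.0018, -0.0012, 0.1395, 0.0037, -0.0058, -0.0032]
```

View pics/w17.png

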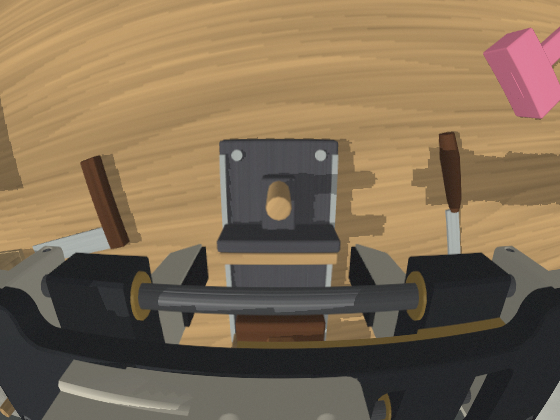

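Call:
apply_moves(moves=[[0,0,0.035,0,0,0],[0,0,0.075,0,0,0],[0,0,0.11,0,0,0],[-0.001,-0.001,0.13,0,0,0],[-0.001,-0.001,0.139,0,0,0]])

```text
clock: 24.0
ee_pos: [467.4, -231.2, 72.0]
tcp_rot: [180.0, 0.0, 171.6]
force: [-0.1, 0.8, 0.9]
grip_width: 78.1
```

Call:
apply_moves(moves=[[0,0,0,0,0,0],[0,0,0,0,0,0],[0,0,0,0,0,0],[0,0,0,0,0,0],[0,0,0,0,0,0]], hand=0)

```text
clock: 24.5
ee_pos: [465.9, -230.6, 73.2]
tcp_rot: [180.0, 0.0, 171.6]
force: [-0.6, -0.4, 0.1]
grip_width: 42.8
```

Call:
apply_moves(moves=[[0,0,0,0,0,0],[0,0,0,0,0,0],[0,0,0,0,0,0],[0,0,0,0,0,0],[0,0,0,0,0,0]])

```text
clock: 25.0
ee_pos: [465.7, -229.2, 72.5]
tcp_rot: [179.9, -0.1, 171.6]
force: [0.6, 5.3, 2.1]
grip_width: 21.4
```

Call:
apply_moves(moves=[[-0.006,0,0,0,0,0],[-0.016,0,0,0,0,0],[-0.028,0,0,0,0,0],[-0.038,0,0,0,0,0],[-0.045,0,0,0,0,0]])

```text
clock: 25.5
ee_pos: [509.7, -235.8, 72.5]
tcp_rot: [179.9, -0.2, 171.6]
force: [-3.9, 4.8, 5.7]
grip_width: 21.3
```

Call:
apply_moves(moves=[[-0.004,0,0,0,0,0],[-0.008,0,0,0,0,0],[-0.012,0,0,0,0,0],[-0.016,0,0,0,0,0],[-0.02,0,0,0,0,0]])

```text
clock: 26.0
ee_pos: [529.1, -238.7, 72.5]
tcp_rot: [179.9, -0.2, 171.6]
force: [-3.4, 3.8, 5.7]
grip_width: 21.1
```

```bash
python3 q.py; cat > sz.py <<'E'
from h import *
import sys
c=snap('side','s_.png'); a=c['img'][:,:,::-1]; cv2.imwrite('pics/'+sys.argv[1],cv2.resize(a[130:310,280:460],None,fx=3.3,fy=3.3,interpolation=3))
E
python3 sz.py s18z.png
```

```text
t 26.0 mom tool [-0.636  0.636  0.056] F [-3.4  3.8  5.7] w 21.13948438084188 [ 529.1 -238.7   72.5]
```

View pics/s18z.png

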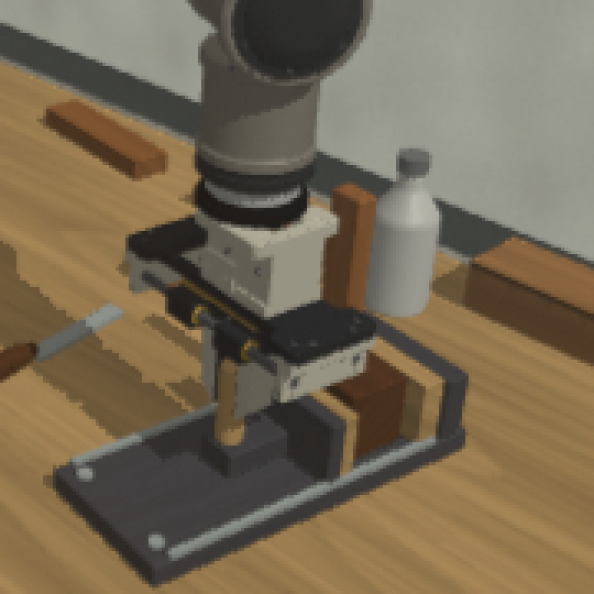

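Call:
apply_moves(moves=[[-0.002,0,0,0,0,0],[-0.004,0,0,0,0,0],[-0.006,0,0,0,0,0],[-0.007,0,0,0,0,0]])

```text
clock: 26.45
ee_pos: [535.5, -239.6, 72.5]
tcp_rot: [179.9, -0.2, 171.6]
force: [-6.3, 4.8, 6.8]
grip_width: 21.3
```

Call:
apply_moves(moves=[[-0.001,0,0,0,0,0],[-0.003,0,0,0,0,0],[-0.004,0,0,0,0,0]])

```text
clock: 26.75
ee_pos: [539.4, -240.2, 72.5]
tcp_rot: [179.8, -0.2, 171.6]
force: [-5.6, 5.5, 7.1]
grip_width: 21.6
```

Call:
apply_moves(moves=[[-0.001,0,0,0,0,0],[-0.002,0,0,0,0,0],[-0.003,0,0,0,0,0]])

```text
clock: 27.05
ee_pos: [539.9, -240.2, 72.4]
tcp_rot: [179.8, -0.6, 171.6]
force: [-18.2, 5.6, 14.3]
grip_width: 21.6
```

Call:
apply_moves(moves=[[-0.001,0,0,0,0,0],[-0.002,0,0,0,0,0],[-0.002,0,0,0,0,0]])

```text
clock: 27.35
ee_pos: [540.1, -240.3, 72.4]
tcp_rot: [179.8, -0.8, 171.6]
force: [-21.0, 5.4, 16.0]
grip_width: 21.5
```

```bash
python3 q.py; python3 sz.py s19z.png
```

```text
t 27.35 mom tool [-0.375  3.285 -0.092] F [-21.    5.4  16. ] w 21.480826061594996 [ 540.1 -240.3   72.4]
```

View pics/s19z.png

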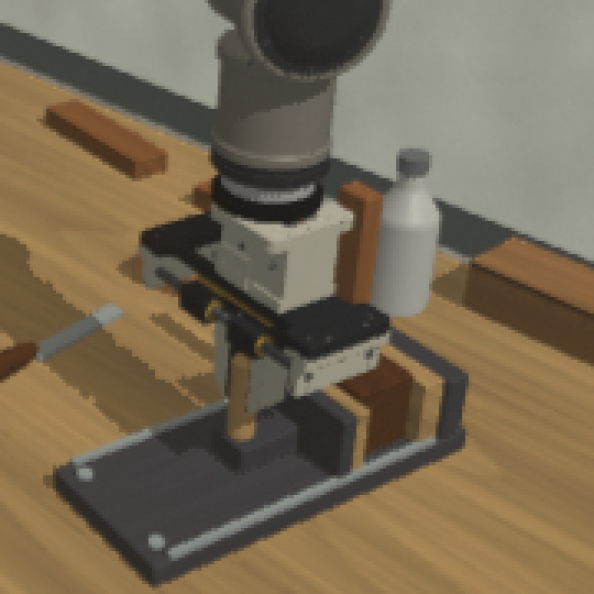

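Call:
apply_moves(moves=[[0.003,0,0,0,0,0],[0.004,0,0,0,0,0]])

```text
clock: 27.6
ee_pos: [540.1, -240.3, 72.4]
tcp_rot: [179.8, -0.2, 171.6]
force: [-2.9, 3.7, 3.3]
grip_width: 21.6
```

Call:
apply_moves(moves=[[0,0,0,0,0,0],[0,0,0,0,0,0],[0,0,0,0,0,0],[0,0,0,0,0,0],[0,0,0,0,0,0]], hand=0.7)

```text
clock: 28.1
ee_pos: [541.8, -241.7, 72.3]
tcp_rot: [180.0, -0.0, 171.6]
force: [-0.0, -1.0, -0.0]
grip_width: 56.7
```

Call:
apply_moves(moves=[[0.002,0,-0.02,0,0,0],[0.003,0,-0.05,0,0,0],[0.004,0,-0.09,0,0,0],[0.01,0,-0.135,0,0,0],[0.02,0,-0.18,0,0,0]])

```text
clock: 28.6
ee_pos: [521.9, -238.8, 253.8]
tcp_rot: [180.0, -0.1, 171.6]
force: [0.4, -1.8, -0.2]
grip_width: 64.5
```

Call:
apply_moves(moves=[[0.02,0.01,-0.02,0,0,0],[0.05,0.04,-0.02,0,0,0],[0.07,0.08,-0.02,0,0,0],[0.08,0.12,-0.02,0,0,0],[0.08,0.16,-0.02,0,0,0]])

```text
clock: 29.1
ee_pos: [465.2, -67.5, 273.1]
tcp_rot: [180.0, -0.0, 171.5]
force: [0.7, -0.4, 1.1]
grip_width: 64.4
```

```bash
python3 q.py; python3 sz.py s20z.png; python3 w.py w20.png; python3 - <<'E'
from h import *
c=snap('top','t20.png'); a=c['img'][:,:,::-1]; cv2.imwrite('pics/t20z.png',cv2.resize(a[130:270,310:430],None,fx=4.2,fy=4.2,interpolation=3))
E
```

```text
t 29.1 mom tool [-0.1   -0.052  0.029] F [ 0.7 -0.4  1.1] w 64.41354622846029 [465.2 -67.5 273.1]
vice_post 0.76 [144.9 265.6] [ 538.9 -239.6   88. ]
vice_post 0.19 [321.7 217.2] [506.6 -17.9  88. ]
[466.49979114 -68.4755373  272.80016733]
```

View pics/s20z.png

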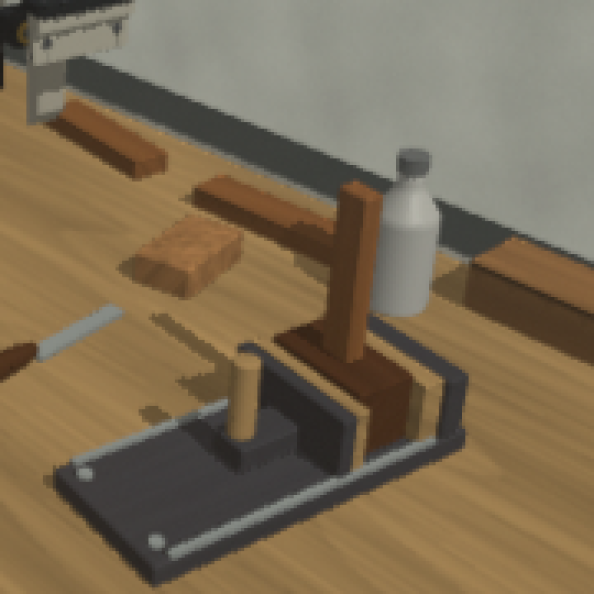

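View pics/t20.png

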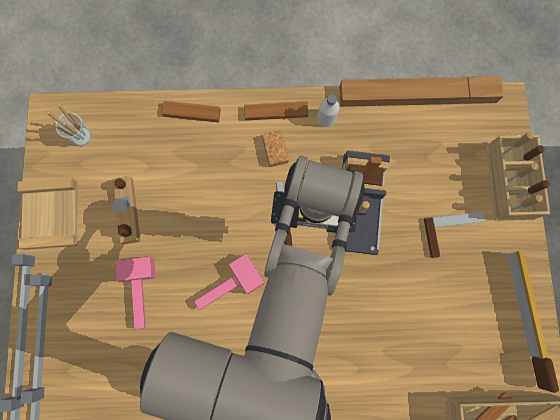

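View pics/t20z.png

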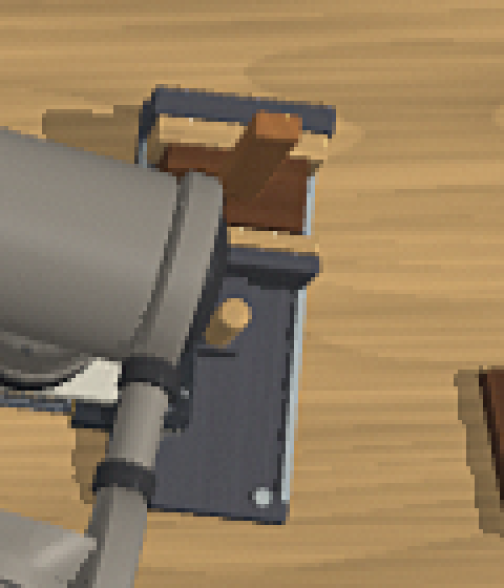

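View pics/w20.png

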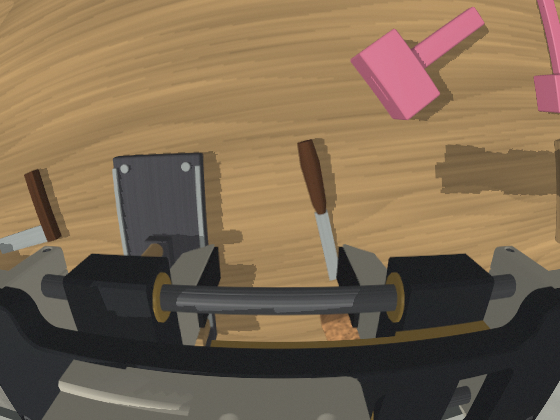

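```bash
python3 - <<'E'
import cv2
a=cv2.imread('pics/s_.png'); cv2.imwrite('pics/gz.png',cv2.resize(a[225:280,355:430],None,fx=9,fy=9,interpolation=cv2.INTER_CUBIC))
E
```

```text
(no output)
```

View pics/gz.png

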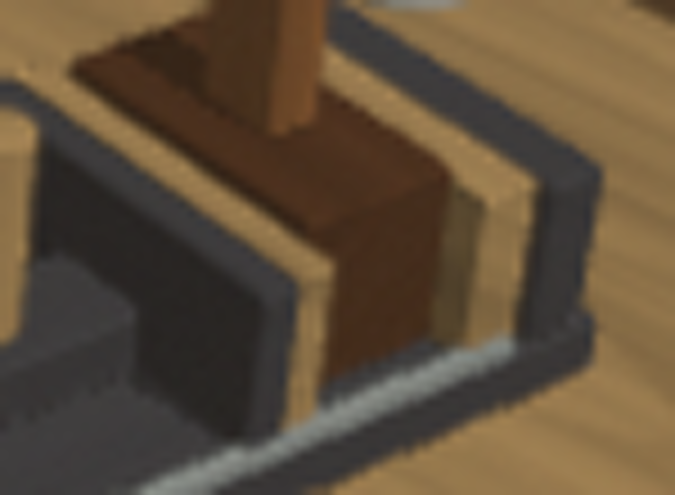

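```bash
python3 -c "
from station import bot
print(bot.hand_in())"
```

```text
the job is handed in; nothing more can be done
None
```

The mallet stands head down and handle up in the vice, clamped between the two jaws, and I handed the job in at about 29 s of the 72 s allowed.

- **Vice opening:** I slid the jaw by its post about 113 mm, until it hit its stop.
- **Lift and swing:** I pinched the brown mallet by the end of its handle, lifted it, and eased the grip until it swung down. It slipped about 20–27 mm through the fingers, more than the 15 mm you mentioned, but it was not dropped.
- **Plumb:** It came to rest roughly 7° off plumb by the side camera. I tightened the grip again and took that tilt out by rotating the tool, instead of loosening further. The side camera then read about 0°. The wrist moment readings were noisy and did not confirm this.
- **Setting down:** I set it on the bed with its cheeks facing the jaws, pressing briefly with about 28 N. I eased the grip so it settled, and it stood by itself after I let go.
- **Clamping:** I pushed the jaw shut until it stopped at about 21 N, after about 75 mm of travel. That leaves an opening of about 55 mm, which matches the head. Then I let go of the post and moved the arm clear.

The last pictures show the mallet upright with both cheeks flush against the jaws. The pink look-alikes, try square, sanding block and plane look unmoved in them. The chisel was partly hidden by the arm in the top view but looked in place from the wrist camera.

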